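# Snap two syringes into the sloped clip rail

## Robot

A 6-joint arm with a two-finger parallel gripper is mounted at the origin on the work surface; the furniture and walls round the work are solid. World frame = base frame: x ahead of the robot, y to its left, z up, the work surface at z = 0. Lengths are in m, angles in rad, forces in N, time in s.
With the tool pointing down it reaches from about 0.35 to 0.975 m from the base axis. Payload 4.9 kg.
Tool frame: the origin (TCP) lies on the centre line of the jaws, within the pads' length; the fingertips stand manip.tcp_to_tips ahead of it and the grasp point (between the pads) lies 11 mm behind it (manip.tcp_to_tips is the distance from the TCP to the fingertips, in m); x points along the fingers, y is the direction in which the jaws open and shut, and the axes are right-handed (so a half turn about x gives the same grasp; the last joint's range is limited). The gripper opens to 85 mm and grips with 20 to 120 N. Pads are 22 mm wide; open, the fingers measure 114 mm over their backs; the gripper's body (76 mm by 85 mm) begins 54 mm behind the grasp point. The pads swing forward as they close: fully open they stand 13 mm farther back than shut.
Start: joints at [-1.465, 0.053, 1.613, -0, 1.476, -0.119], TCP at [0.139, -0.609, 0.201] pointing down, gripper open.
Joint ranges: [-3.01, 3.01], [-1.01, 2.22], [0.06, 2.58], [-1.02, 4.17], [0.09, 2.62], [-3.14, 3.14]. Speed limits (rad/s): [2.57, 2.57, 3.14, 3.14, 3.14, 3.14].

## Interface

Orientations are given as a unit quaternion [w, x, y, z].
In Python, from plant import status, imaging, workorder, manip gives the robot as it stands.
- The arm moves only by the tool carry_out, never from a script. Its argument "moves" is one flat list of numbers, 5 for each row, row after row: the opening, from 0 (shut) to 1 (fully open), then the shift along the tool's x, y, z in cm, then the turn about the tool's x in rad. In form: [claw, tx, ty, tz, twist, claw, tx, ty, tz, twist, ...]. A call has 1 to 12 rows; each row is the pose to reach, as a shift and turn from the pose commanded when the call began, along the tool's axes at that moment; what a row does not reach only later rows make up. A row lasts 1/12 s, in which the tool goes at most 41.7 mm and 7.16 degrees, less where a joint would pass 70% of its speed; a pose out of reach is approached as far as the arm can. A call with a gripper value outside its range is refused whole. The fingers move at their own pace and stop on an object; the grip force is fixed at half the most. Time passes only in rows, so rows that repeat a pose let the fingers close. It gives the time, the measured TCP pose, the force and the opening at its end, in the units of the state.
- status.state(): the state, without advancing time (a new reading comes with each control period).
- imaging.grab_frame(name): name is "scene" or "top" or "wrist"; returns the picture (420x560x3 uint8, red, green, blue); there is no depth.
- imaging.camera_info(name): a dict with "K" (3x3 intrinsics, pixels), "dist" ([k1, k2, p1, p2, k3] as OpenCV has them; the pictures are not rectified), "R" (3x3) and "t" (3): a world point X has camera coordinates R X + t. Camera axes: x right, y down, z forward; pixel columns grow to the right and rows downward; lengths in m; the calibration is good to about 2 mm. A picture is of the moment at which its call begins: read the wrist's pose just before it. camera_info takes no time and is no camera call; for the wrist camera it gives the pose at the moment of the call.
- workorder.job_done(): hands the job in, once; it reports no verdict.
The state is a dict: "time": time; "joint_pos": joint angles; "joint_vel": joint speeds; "joint_efforts": joint torques, N m; "tool_pos": TCP position; "tool_rot": TCP orientation; "contact_force": force on the tool from outside, world axes, zero at the start; "ft_torque": the same for the moment, N m; "gripper_width": opening from 0.0 (shut) to 1.0 (fully open).
Only numpy, scipy, OpenCV 4.12 (cv2) and the standard library are available. Lean on these libraries where they do the work, as an engineer would, in place of code of your own. Each camera call takes 0.05 s, during which the arm holds its last target.

## Task

Snap the two loose syringes into the two free places of the sloped, sprung clip rail, one in each, lying like the one already in the middle (flange end up the slope, both clips gripping the barrel). Press each square to the slope until you feel it click home, without ramming the rail against its stop, then let go so that it sits fully home; leave the vials and the oximeter where they are.

Things in the scene. Friction and masses are not known exactly. Their poses are not given: they have to be found in the camera images.
- clip_stand: Grey stand, foot 140 x 236 mm, fixed to the table, with a blue clip rail (106 x 222 mm) that slopes 27 degrees, facing up and toward the robot: three places 76 mm apart, barrels lying up the slope; the middle one holds a fixed syringe. Origin: underside of the foot, below the rail's middle; x upslope and away from the robot, y left, z up. Seated barrel axes are 92 mm up at the places' middles.
- clips (a point): Seat point of the loaded middle place. Each place has two pairs of white spring fingers 27 mm either side of its middle along the barrel (45 mm clear between), reaching 9 mm above and 12 mm beside the seated axis; the rail's plate is 18 mm below that axis. A barrel meets the fingers 12 mm before home; at some 7 to 17 N they spread, it drops in and the force falls by more than a quarter.
- rail (a point): Middle of the rail at rest, on its plate. The whole rail is mounted on soft springs: it gives way square to the slope under the push, up to 22 mm, and comes back when let go, carrying the seated syringe. So pushing a syringe only to its place's point does not seat it, and how much further it must go before the click depends on the friction: feel for the fall in force.
- place_left (a point): The free place at the left: where a syringe's grip point lies once seated and released. z axis square out of the slope, x axis up the slope along the seated barrel (flange end up), y axis left across the rail. The loaded middle place is 76 mm to the right (-y). Fixed to the stand: does not follow the rail when it is pressed.
- place_right (a point): The free place at the right: where a syringe's grip point lies once seated and released. z axis square out of the slope, x axis up the slope along the seated barrel (flange end up), y axis left across the rail. The loaded middle place is 76 mm to the left (+y). Fixed to the stand: does not follow the rail when it is pressed.
- syringe_a: Loose 10 ml syringe A as a rigid whole (plunger fixed), lying on the table, 114 mm long, 20 g; both loose syringes are alike. Origin under its middle, own y axis along the barrel toward the flange and plunger, z up as it lies.
- syringe_a_mid (a point): Grip point of syringe A: on the barrel axis, half-way between where the two clips hold it; 11 mm above the table at the start. The round barrel is 17 mm thick from 53 mm on the nozzle side of this point to 34 mm on the flange side.
- syringe_a_flange (a point): Centre of the finger flange of syringe A (a plate 33 mm wide, 22 mm high, 2 mm thick), 35 mm from the grip point toward the plunger (own +y).
- syringe_b: Loose 10 ml syringe B as a rigid whole (plunger fixed), lying on the table, 114 mm long, 20 g; both loose syringes are alike. Origin under its middle, own y axis along the barrel toward the flange and plunger, z up as it lies.
- syringe_b_mid (a point): Grip point of syringe B: on the barrel axis, half-way between where the two clips hold it; 11 mm above the table at the start. The round barrel is 17 mm thick from 53 mm on the nozzle side of this point to 34 mm on the flange side.
- syringe_b_flange (a point): Centre of the finger flange of syringe B (a plate 33 mm wide, 22 mm high, 2 mm thick), 35 mm from the grip point toward the plunger (own +y).
- vial_amber: Bystander: an amber vial with a blue cap, 23 mm thick, 58 mm high, loose on the table; origin under its middle. Leave it alone.
- vial_clear: Bystander: a clear vial with a green cap, 23 mm thick, 48 mm high, loose on the table; origin under its middle. Leave it alone.
- oximeter: Bystander: the blue and white finger oximeter, 33 x 58 x 30 mm, loose on the table; origin under its middle. Leave it alone.
There are look-alikes about, which are no part of the job. Leave any green look-alike of the syringe_b alone.

How it is judged:
By the outcome, as a careful person would: the job done as asked, in the order asked, and still so for the second after the job is handed in, with the robot touching nothing.
It also fails if it takes over 72 s, if anything falls off the work surface, if the arm or the gripper's body presses on something with over 40 N, if the wrist force passes 120 N, or if a joint passes its speed limit or range.

## Working session

There is one attempt and no reset: what is moved stays moved. The work goes in short steps, Python scripts to look and compute and a tool call to move; the robot and the scene stay as the last step left them, time stands still between calls to the robot, and variables do not carry over. Pictures are saved under pics/ and viewed, and the job is handed in when it is done.

Besides the shell and the picture viewer there is one more tool, called after "Request:" as name(argument=value, ...) on one line, values as JSON. carry_out: Moves the arm, as the interface text tells. Its arguments: {"type":"object","properties":{"moves":{"type":"array","items":{"type":"number"}}},"required":["moves"]}

```bash
ls; mkdir -p pics
python3 - <<'E'
from plant import status, imaging, workorder, manip
import cv2,numpy as np
print(status.state()); print(manip.tcp_to_tips, [x for x in dir(manip) if x[0]!='_'])
for n in ["scene","top","wrist"]:
    ci=imaging.camera_info(n); print(n,{k:np.round(v,4).tolist() for k,v in ci.items()})
    cv2.imwrite(f"pics/{n}0.png",imaging.grab_frame(n)[:,:,::-1])
E
```

```text
pics
{'time': 0.0, 'joint_pos': array([-1.46498725e+00,  5.33680566e-02,  1.61429124e+00,  2.85777844e-05,
        1.47601666e+00, -1.18998658e-01]), 'joint_vel': array([-0.00161527, -0.00176605,  0.00067029,  0.00081703,  0.00106927,
        0.00053785]), 'joint_efforts': array([ 3.22395772e-04, -3.93684447e+01, -3.70174026e+01, -8.20743981e-05,
        7.09510467e-03, -6.96211046e-06]), 'tool_pos': array([ 0.13926095, -0.608581  ,  0.1994578 ]), 'tool_rot': array([ 0.07857679,  0.70265911,  0.08004975, -0.70262928]), 'contact_force': array([-0.29892184, -0.56823571, -0.12242927]), 'ft_torque': array([-0.01278083,  0.0019859 ,  0.00140658]), 'gripper_width': 1.00587445518554}
0.008 ['IKError', 'tcp_to_tips']
scene {'K': [[455.6466, 0.0, 273.1244], [0.0, 455.6466, 209.3216], [0.0, 0.0, 1.0]], 'dist': [0.0338, 0.0, 0.0, 0.0, 0.0], 'R': [[0.4797, -0.8774, -0.0048], [-0.3898, -0.2082, -0.897], [0.7861, 0.4321, -0.4419]], 't': [-0.2578, 0.2702, 0.6447]}
top {'K': [[429.8938, 0.0, 284.3456], [0.0, 429.8938, 201.9355], [0.0, 0.0, 1.0]], 'dist': [-0.0272, 0.0, 0.0, 0.0, 0.0], 'R': [[0.0224, -0.9997, -0.0111], [-0.999, -0.022, -0.0393], [0.0391, 0.0119, -0.9992]], 't': [-0.0348, 0.4973, 1.3524]}
wrist {'K': [[328.3533, 0.0, 285.1586], [0.0, 328.3533, 211.0775], [0.0, 0.0, 1.0]], 'dist': [0.0065, 0.0, 0.0, 0.0, 0.0], 'R': [[0.2222, -0.975, -0.0016], [-0.9311, -0.2127, 0.2964], [-0.2893, -0.0644, -0.9551]], 't': [-0.6244, -0.0368, 0.3806]}
```

View pics/scene0.png

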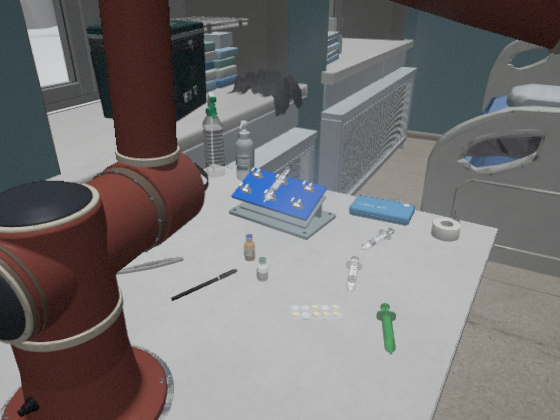

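View pics/top0.png

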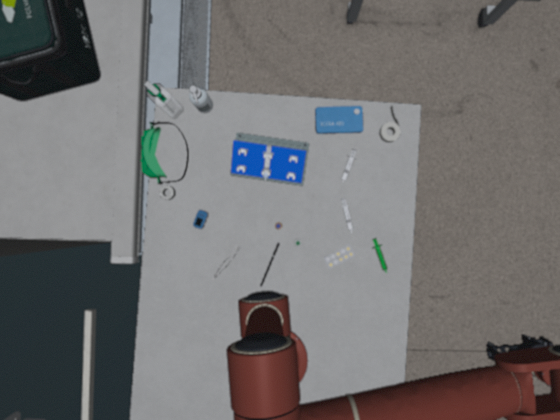

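View pics/wrist0.png

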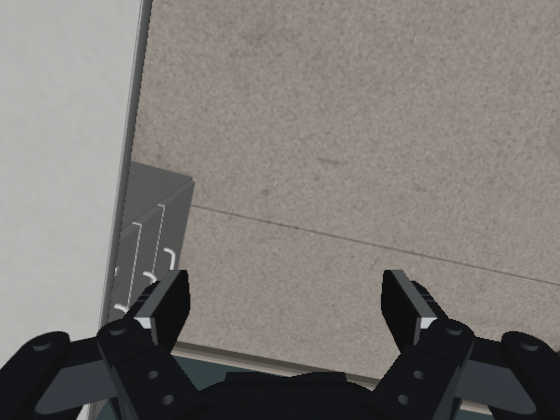

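The scene view shows the blue rail near (280,190), two white syringes near (378,238) and (353,273), and the green look-alike near (388,330). In the top view the rail is at (268,162) and the syringes are at (348,165) and (347,215). I'll locate these roughly first, then go above them for a close wrist view.

```bash
cat > h.py <<'E'
from plant import status, imaging, workorder, manip
import cv2,numpy as np
from scipy.spatial.transform import Rotation as Rn
def ray(n,uv,ci=None):
    ci=ci or imaging.camera_info(n)
    p=cv2.undistortPoints(np.array(uv,float).reshape(-1,1,2),np.array(ci['K'],float),np.array(ci['dist'],float)).reshape(-1,2)
    d=np.c_[p,np.ones(len(p))]@np.array(ci['R']); o=-np.array(ci['R']).T@np.array(ci['t'])
    return o,d
def onz(n,uv,z,ci=None):
    o,d=ray(n,uv,ci); return o+d*((z-o[2])/d[:,2])[:,None]
def proj(n,X,ci=None):
    ci=ci or imaging.camera_info(n)
    return cv2.projectPoints(np.array(X,float).reshape(-1,1,3),cv2.Rodrigues(np.array(ci['R']))[0],np.array(ci['t'],float),np.array(ci['K'],float),np.array(ci['dist'],float))[0].reshape(-1,2)
def rot():
    q=status.state()['tool_rot']; return Rn.from_quat([q[1],q[2],q[3],q[0]]).as_matrix()
def to_tool(dw): return rot().T@np.array(dw)*100
def snap(n,f):
    ci=imaging.camera_info(n); im=imaging.grab_frame(n); cv2.imwrite(f'pics/{f}.png',im[:,:,::-1]); np.save(f'pics/{f}.npy',{'ci':ci,'im':im},allow_pickle=True); return ci,im
def load(f):
    d=np.load(f'pics/{f}.npy',allow_pickle=True).item(); return d['ci'],d['im']
def st():
    s=status.state(); print('t',round(s['time'],2),'p',np.round(s['tool_pos'],4),'F',np.round(s['contact_force'],1),'w',round(s['gripper_width'],3),'j',np.round(s['joint_pos'],2)); return s
E
python3 - <<'E'
from h import *
im=cv2.imread('pics/top0.png')
c=im[100:280,300:420]; cv2.imwrite('pics/topz.png',cv2.resize(c,None,fx=4.4,fy=3.3,interpolation=cv2.INTER_CUBIC)[:600,:800])
print(onz('top',[[355,151],[342,180],[344,200],[351,231],[268,162],[380,254],[279,225],[298,243],[201,219],[340,257],[263,145],[237,137],[307,145],[303,184],[232,177]],0.01).round(3))
print(rot().round(3))
print(proj('wrist',[[0.14,-.61,.2]]))
E
```

```text
[[ 0.665 -0.245  0.01 ]
 [ 0.572 -0.205  0.01 ]
 [ 0.508 -0.212  0.01 ]
 [ 0.411 -0.236  0.01 ]
 [ 0.624  0.031  0.01 ]
 [ 0.341 -0.329  0.01 ]
 [ 0.425 -0.009  0.01 ]
 [ 0.369 -0.07   0.01 ]
 [ 0.438  0.239  0.01 ]
 [ 0.328 -0.203  0.01 ]
 [ 0.678  0.048  0.01 ]
 [ 0.702  0.132  0.01 ]
 [ 0.681 -0.092  0.01 ]
 [ 0.556 -0.082  0.01 ]
 [ 0.574  0.144  0.01 ]]
[[-0.     0.223 -0.975]
 [ 0.002 -0.975 -0.223]
 [-1.    -0.002 -0.   ]]
[[287.01854283 249.15621371]]
```

View pics/topz.png

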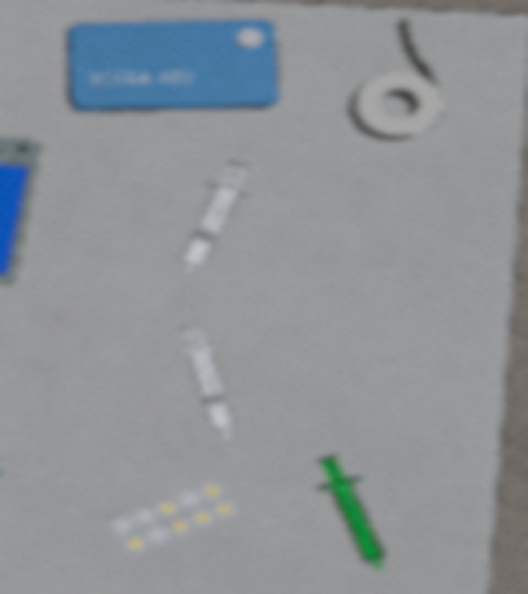

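Request:
carry_out(moves=[1,-2,-27.6,-45,0,1,-2,-27.6,-45,0,1,-2,-27.6,-45,0,1,-2,-27.6,-45,0,1,-2,-27.6,-45,0,1,-2,-27.6,-45,0,1,-2,-27.6,-45,0,1,-2,-27.6,-45,0,1,-2,-27.6,-45,0,1,-2,-27.6,-45,0,1,-2,-27.6,-45,0,1,-2,-27.6,-45,0])

```text
time: 1.15
tool_pos: [0.4973, -0.2578, 0.2195]
tool_rot: [-0.079, -0.703, -0.079, 0.703]
contact_force: [-0.0, -1.0, 0.7]
gripper_width: 1.002
```

Run:
```python
from h import *
st(); snap('wrist','w1'); snap('top','t1')
```

```text
t 1.15 p [ 0.4973 -0.2578  0.2195] F [-0.  -1.   0.7] w 1.002 j [-0.61 -0.11  1.74 -0.    1.51  0.73]
```

View pics/w1.png

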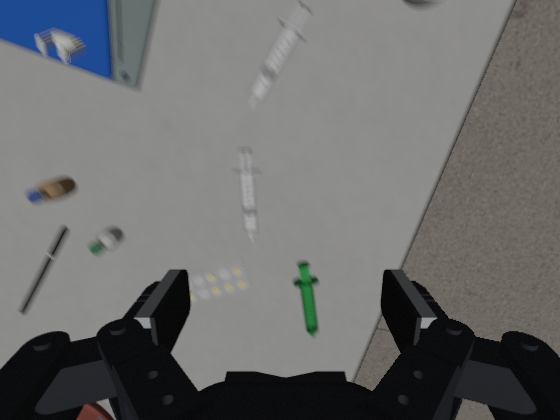

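Run:
```python
from h import *
im=cv2.imread('pics/w1.png')
a=cv2.resize(im[140:250,200:300],None,fx=5,fy=5,interpolation=cv2.INTER_CUBIC)
b=cv2.resize(im[0:110,235:325],None,fx=5,fy=5,interpolation=cv2.INTER_CUBIC)
c=np.hstack([a[:, :400],b[:,:400]]); 
c=cv2.convertScaleAbs(c,alpha=2.2,beta=-190); cv2.imwrite('pics/z1.png',c)
```

```text
(no output)
```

View pics/z1.png

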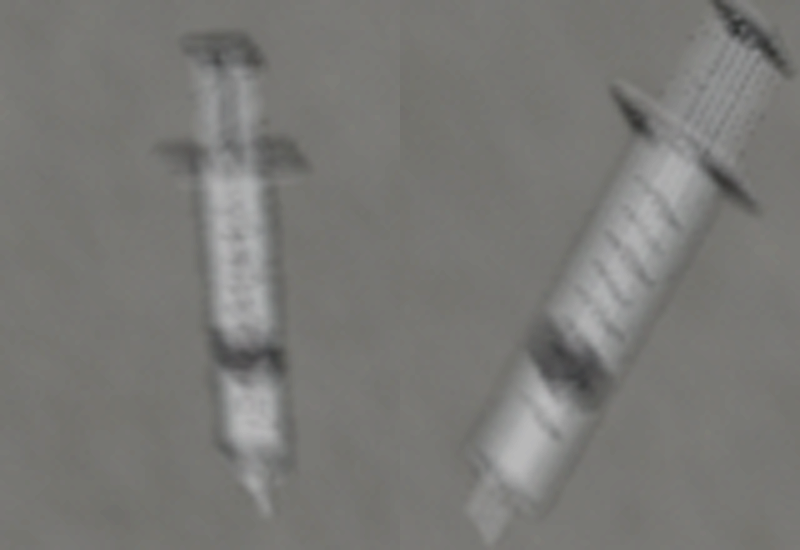

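Run:
```python
from h import *
ci,_=load('w1')
for nm,uv in dict(near=[[246.4,171.4],[251,230.4]],far=[[292,29],[257,97]]).items():
    P=onz('wrist',uv,0.011,ci); d=P[0]-P[1]; L=np.linalg.norm(d); u=d/L
    print(nm,P.round(4).tolist(),'len',L.round(4),'ang',np.degrees(np.arctan2(d[1],d[0])).round(1),'mid',(P[0]-u*.035).round(4),(P[1]+u*.053).round(4))
R=rot();print(np.degrees(np.arctan2(R[1,1],R[0,1])))
```

```text
near [[0.4944, -0.2121, 0.011], [0.423, -0.2316, 0.011]] len 0.074 ang 15.3 mid [ 0.4606 -0.2213  0.011 ] [ 0.4741 -0.2177  0.011 ]
far [[0.6515, -0.2303, 0.011], [0.5781, -0.208, 0.011]] len 0.0767 ang -16.9 mid [ 0.618  -0.2201  0.011 ] [ 0.6288 -0.2234  0.011 ]
-76.71480777910062
```

Run:
```python
from h import *
ci,_=load('w1'); print(np.array(ci['R']).round(3).tolist(), (-np.array(ci['R']).T@ci['t']).round(3))
P=onz('wrist',[[244.4,149.6],[253.5,243],[305,4],[251,108]],0.008,ci)
print(P.round(4), np.linalg.norm(P[0]-P[1]),np.linalg.norm(P[2]-P[3]))
# barrel width
P=onz('wrist',[[200+203/5,140+260/5],[200+282/5,140+260/5],[235+75/5,460/5],[235+150/5,508/5]],0.011,ci)
print(np.linalg.norm(P[0]-P[1]),np.linalg.norm(P[2]-P[3]))
# far flange width, near flange width
P=onz('wrist',[[200+155/5,140+160/5],[200+310/5,140+165/5],[235+215/5,92/5],[235+360/5,208/5]],0.011,ci)
print(np.linalg.norm(P[0]-P[1]),np.linalg.norm(P[2]-P[3]))
```

```text
[[0.222, -0.975, 0.0], [-0.931, -0.212, 0.297], [-0.289, -0.066, -0.955]] [ 0.573 -0.241  0.393]
[[ 0.5183 -0.2048  0.008 ]
 [ 0.4058 -0.2379  0.008 ]
 [ 0.6773 -0.238   0.008 ]
 [ 0.5652 -0.2035  0.008 ]] 0.11731290534526723 0.11723560546293692
0.018917873870432513 0.019046368088434826
0.036430509801220666 0.03713025625544294
```

Request:
carry_out(moves=[1,12,-0.9,-12.6,0.53,1,12,-0.9,-12.6,0.53,1,12,-0.9,-12.6,0.53,1,12,-0.9,-12.6,0.53,1,12,-0.9,-12.6,0.53,1,12,-0.9,-12.6,0.53,1,12,-0.9,-12.6,0.53,1,12,-0.9,-12.6,0.53])

```text
time: 1.92
tool_pos: [0.6171, -0.2238, 0.1011]
tool_rot: [-0.107, 0.699, -0.108, -0.698]
contact_force: [0.2, -0.1, -0.3]
gripper_width: 1.003
```

Run:
```python
from h import *
st(); ci,im=snap('wrist','w2'); R=rot();print(np.degrees(np.arctan2(R[1,1],R[0,1])))
p=status.state()['tool_pos']
for h in [0,.05,.08]: print(proj('wrist',[p+R[:,0]*h],ci))
```

```text
t 1.92 p [ 0.6171 -0.2238  0.1011] F [ 0.2 -0.1 -0.3] w 1.003 j [-0.46  0.2   1.62 -0.    1.32  1.41]
-107.50825916778994
[[286.209872   249.74723843]]
[[285.96860372 221.23432567]]
[[285.86565596 209.06548916]]
```

View pics/w2.png

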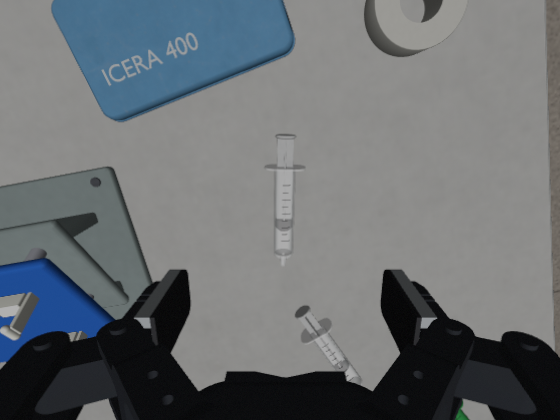

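The syringe stands upright in the view: plunger end at (286,135), flange at (285,168), barrel end at (283,254).

Run:
```python
from h import *
ci,_=load('w2')
P=onz('wrist',[[286,135],[285,168],[283.5,254],[283,265]],0.011,ci);print(P.round(4))
d=P[0]-P[2];u=d/np.linalg.norm(d);print(np.linalg.norm(P-P[1],axis=1),np.degrees(np.arctan2(d[1],d[0])))
m=P[1]-.035*u; print(m, to_tool(m-status.state()['tool_pos']))
```

```text
[[ 0.6723 -0.2415  0.011 ]
 [ 0.6477 -0.2329  0.011 ]
 [ 0.5758 -0.2088  0.011 ]
 [ 0.5658 -0.2052  0.011 ]]
[0.02606556 0.         0.07585438 0.08648919] -18.713370889751523
[ 0.61456058 -0.2217053   0.011     ] [ 9.06830079 -0.14210624  0.35581099]
```

Request:
carry_out(moves=[1,4.5,-0.1,0.35,0.02,1,8,-0.1,0.35,0.02,1,9.1,-0.1,0.35,0.02,1,9.1,-0.1,0.35,0.02,0,9.1,-0.1,0.35,0.02,0,9.1,-0.1,0.35,0.02,0,9.1,-0.1,0.35,0.02,0,9.1,-0.1,0.35,0.02,0,9.1,-0.1,0.35,0.02,0,9.1,-0.1,0.35,0.02,0,9.1,-0.1,0.35,0.02,0,9.1,-0.1,0.35,0.02])

```text
time: 2.97
tool_pos: [0.6141, -0.2208, 0.0087]
tool_rot: [-0.114, 0.698, -0.114, -0.698]
contact_force: [-0.6, -0.3, 0.8]
gripper_width: 0.002
```

Run:
```python
from h import *
st(); snap('wrist','w3')
```

```text
t 2.97 p [ 0.6141 -0.2208  0.0087] F [-0.6 -0.3  0.8] w 0.002 j [-0.46  0.3   1.68  0.    1.17  1.44]
```

View pics/w3.png

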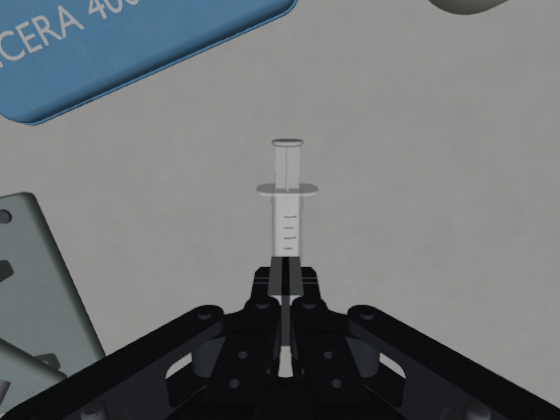

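Request:
carry_out(moves=[0,-2,0,0,0,0,-4,0,0,0,0,-4,0,0,0])

```text
time: 3.27
tool_pos: [0.6169, -0.2221, 0.0532]
tool_rot: [-0.114, 0.7, -0.115, -0.695]
contact_force: [0.4, 0.2, 1.0]
gripper_width: 0.0
```

Run:
```python
from h import *
st(); snap('wrist','w4');snap('scene','s4')
a=cv2.imread('pics/w4.png'); b=cv2.imread('pics/s4.png')[180:300,320:460]
cv2.imwrite('pics/s4z.png',cv2.resize(b,None,fx=5,fy=5,interpolation=cv2.INTER_CUBIC))
```

```text
t 3.27 p [ 0.6169 -0.2221  0.0532] F [0.4 0.2 1. ] w 0.0 j [-0.46  0.24  1.66  0.    1.23  1.44]
```

View pics/w4.png

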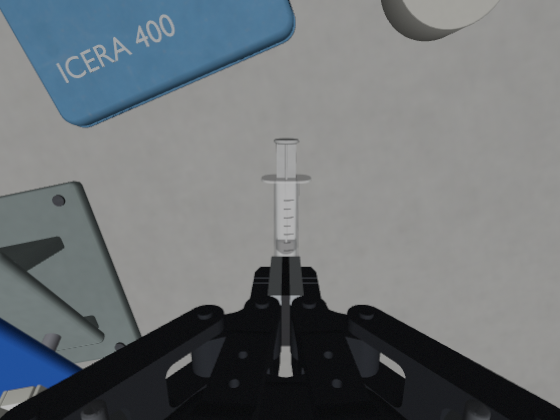

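View pics/s4z.png

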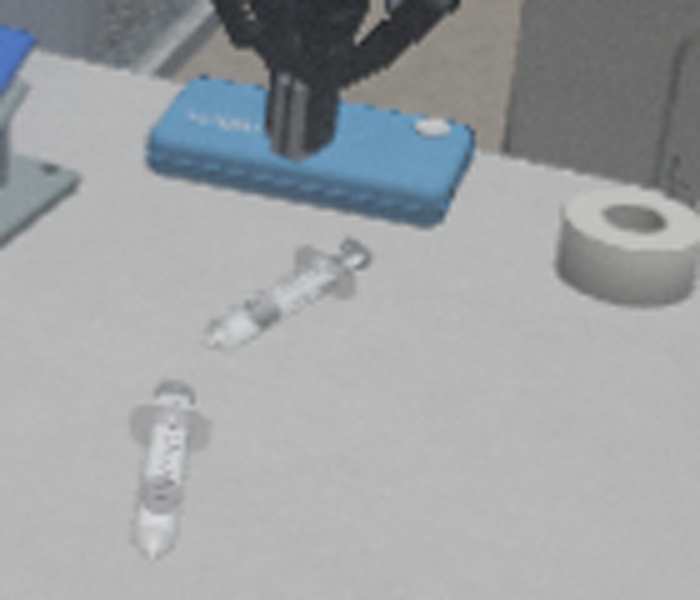

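Run:
```python
from h import *
for f,uv in [('w2',[[286,135],[285,168],[283,265]]),('w3',[[287,142],[287,190],[287,190]]),('w4',[[286.5,140],[286,180],[286.5,247]])]:
    ci,_=load(f)
    for z in [.011,.02]: print(f,onz('wrist',uv,z,ci).round(4).tolist())
    print((-np.array(ci['R']).T@ci['t']).round(4))
ci,_=load('w4'); s=status.state(); R=rot()
for h in [.008,0,-.011]: print(proj('wrist',[s['tool_pos']+R[:,0]*h],ci), s['tool_pos']+R[:,0]*h)
ci=imaging.camera_info('scene')
print(proj('scene',[s['tool_pos']+R[:,0]*.008, [.6477,-.2329,.011],[.6146,-.2217,.011]]))
```

```text
w2 [[0.6723, -0.2415, 0.011], [0.6477, -0.2329, 0.011], [0.5658, -0.2052, 0.011]]
w2 [[0.6729, -0.2417, 0.02], [0.6492, -0.2334, 0.02], [0.57, -0.2066, 0.02]]
[ 0.6906 -0.2463  0.2751]
w3 [[0.6718, -0.2407, 0.011], [0.6478, -0.2326, 0.011], [0.6478, -0.2326, 0.011]]
w3 [[0.6726, -0.2409, 0.02], [0.6499, -0.2333, 0.02], [0.6499, -0.2333, 0.02]]
[ 0.6874 -0.2449  0.1826]
w4 [[0.6721, -0.2412, 0.011], [0.6473, -0.2325, 0.011], [0.6012, -0.2173, 0.011]]
w4 [[0.6728, -0.2414, 0.02], [0.649, -0.233, 0.02], [0.6049, -0.2185, 0.02]]
[ 0.689  -0.2457  0.2275]
[[285.62522451 245.38361113]] [ 0.61482645 -0.221175    0.04158157]
[[285.65941146 250.71417776]] [ 0.61481104 -0.22116728  0.04958155]
[[285.7111076  258.77459839]] [ 0.61478986 -0.22115668  0.06058152]
[[377.09127682 226.98738058]
 [385.13628676 233.84606036]
 [375.99129187 239.04265745]]
```

The closed fingers passed over the syringe. It's still on the table at about (286,180) in the wrist view, and the scene picture puts the real fingertips about 35 mm higher than `tcp_to_tips` implies. I'll find the true tip position by touching bare table lightly, to one side.

Request:
carry_out(moves=[0,0,2.5,0,0,0,2,4,0,0,0,4.2,4,0,0,0,4.2,4,0,0])

```text
time: 3.7
tool_pos: [0.5966, -0.2571, 0.0]
tool_rot: [0.116, -0.694, 0.114, 0.701]
contact_force: [-1.4, 1.4, -2.0]
gripper_width: 0.0
```

Run:
```python
from h import *
st(); snap('scene','s5')
b=cv2.imread('pics/s5.png')[180:300,320:460]
cv2.imwrite('pics/s5z.png',cv2.resize(b,None,fx=5,fy=5,interpolation=cv2.INTER_CUBIC))
```

```text
t 3.7 p [ 0.5966 -0.2571  0.    ] F [-1.4  1.4 -2. ] w 0.0 j [-0.52  0.31  1.68  0.    1.17  1.38]
```

View pics/s5z.png

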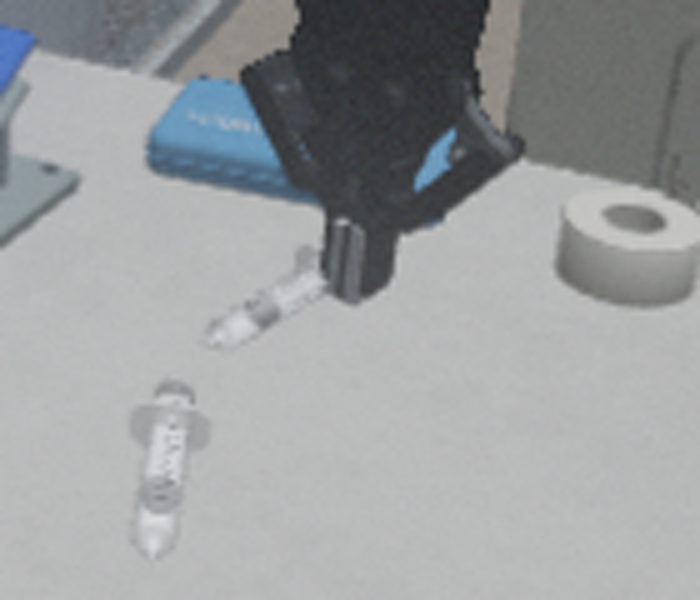

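Run:
```python
from h import *
for z in [-.008,0,.01,.02,.03,.04,.05]: print(z,proj('scene',[[.5966,-.2571,z]]).round(1))
```

```text
-0.008 [[388.4 254. ]]
0 [[388.8 250.8]]
0.01 [[389.3 246.9]]
0.02 [[389.8 243. ]]
0.03 [[390.3 239. ]]
0.04 [[390.8 234.9]]
0.05 [[391.3 230.9]]
```

Request:
carry_out(moves=[0,0.8,0,0,0,0,1.2,0,0,0,0,1.2,0,0,0])

```text
time: 4.0
tool_pos: [0.6012, -0.2581, -0.0059]
tool_rot: [0.114, -0.698, 0.114, 0.698]
contact_force: [-0.5, -0.7, -0.7]
gripper_width: 0.005
```

Request:
carry_out(moves=[0,0.6,0,0,0,0,0.9,0,0,0,0,0.9,0,0,0])

```text
time: 4.25
tool_pos: [0.601, -0.2583, -0.015]
tool_rot: [0.114, -0.697, 0.114, 0.698]
contact_force: [-0.6, 0.5, 0.1]
gripper_width: 0.001
```

Request:
carry_out(moves=[0,0.3,0,0,0,0,0.3,0,0,0])

```text
time: 4.42
tool_pos: [0.6011, -0.2586, -0.0177]
tool_rot: [0.114, -0.698, 0.114, 0.698]
contact_force: [-0.8, 1.7, -0.0]
gripper_width: -0.007
```

Request:
carry_out(moves=[0,0.3,0,0,0,0,0.3,0,0,0])

```text
time: 4.58
tool_pos: [0.6011, -0.2586, -0.0208]
tool_rot: [0.115, -0.698, 0.114, 0.698]
contact_force: [-0.4, 0.6, -0.1]
gripper_width: -0.003
```

Request:
carry_out(moves=[0,0.3,0,0,0,0,0.3,0,0,0])

```text
time: 4.75
tool_pos: [0.601, -0.2586, -0.0239]
tool_rot: [0.115, -0.698, 0.114, 0.698]
contact_force: [0.5, 0.8, -0.7]
gripper_width: -0.001
```

Request:
carry_out(moves=[0,0.3,0,0,0,0,0.3,0,0,0])

```text
time: 4.92
tool_pos: [0.6009, -0.2586, -0.027]
tool_rot: [0.115, -0.698, 0.114, 0.698]
contact_force: [0.2, -0.3, -1.2]
gripper_width: -0.0
```

Request:
carry_out(moves=[0,0.2,0,0,0,0,0.2,0,0,0])

```text
time: 5.08
tool_pos: [0.6011, -0.2586, -0.0288]
tool_rot: [0.115, -0.698, 0.114, 0.698]
contact_force: [-0.1, -0.4, -0.7]
gripper_width: 0.001
```

Request:
carry_out(moves=[0,0.2,0,0,0,0,0.2,0,0,0])

```text
time: 5.25
tool_pos: [0.6014, -0.2588, -0.0304]
tool_rot: [-0.114, 0.698, -0.115, -0.698]
contact_force: [-0.5, -0.5, -0.1]
gripper_width: -0.0
```

Request:
carry_out(moves=[0,0.2,0,0,0,0,0.2,0,0,0])

```text
time: 5.42
tool_pos: [0.6016, -0.2588, -0.0305]
tool_rot: [0.114, -0.698, 0.114, 0.698]
contact_force: [-3.9, 2.1, 8.8]
gripper_width: 0.0
```

Run:
```python
from h import *
st(); snap('scene','s6');snap('wrist','w6')
b=cv2.imread('pics/s6.png')[180:300,320:460]
cv2.imwrite('pics/s6z.png',cv2.resize(b,None,fx=5,fy=5,interpolation=cv2.INTER_CUBIC))
```

```text
t 5.42 p [ 0.6016 -0.2588 -0.0305] F [-3.9  2.1  8.8] w 0.0 j [-0.52  0.35  1.68 -0.    1.11  1.38]
```

View pics/s6z.png

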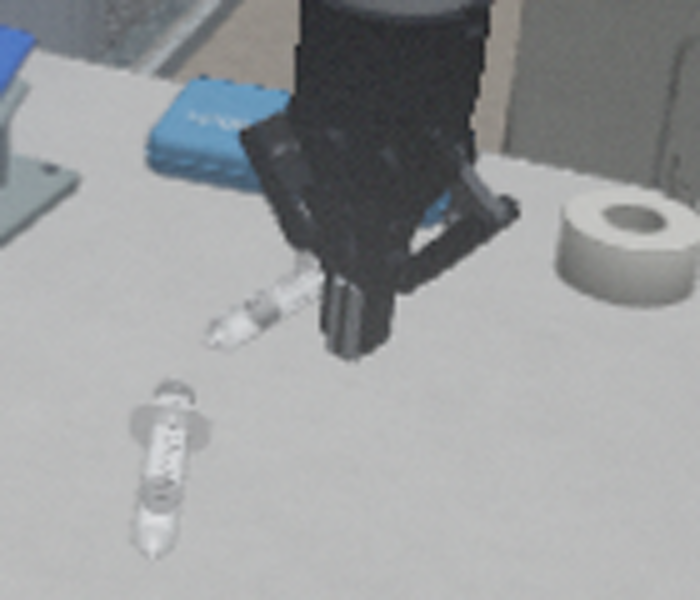

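View pics/w6.png

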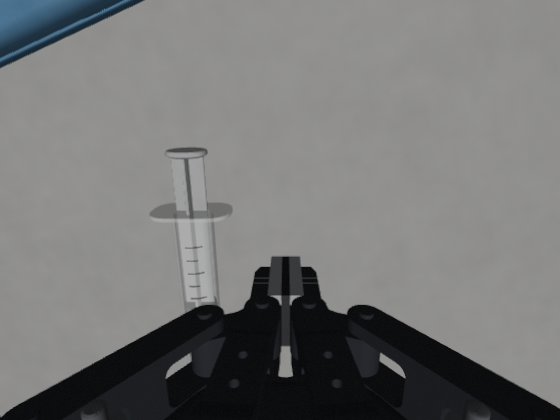

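Contact came at reported TCP z = -0.0305, so the shut tips really sit 30 mm behind the reported TCP, not 8 mm ahead of it. I'll use that figure and re-grasp.

Request:
carry_out(moves=[0.7,-3,0,0,0,0.7,-5,-3,0,0,0.7,-5,-3.95,0,0,0.7,-5,-3.95,0,0,0.7,-3,-3.95,0,0,0.7,-1,-3.95,0,0,0.7,-0.45,-3.95,0,0,0.7,-0.45,-3.95,0,0,0,-0.45,-3.95,0,0,0,-0.45,-3.95,0,0,0,-0.45,-3.95,0,0,0,-0.45,-3.95,0,0])

```text
time: 6.52
tool_pos: [0.6149, -0.222, -0.0263]
tool_rot: [-0.114, 0.699, -0.115, -0.697]
contact_force: [-0.4, -0.4, 1.1]
gripper_width: 0.171
```

Request:
carry_out(moves=[0,0,0,0,0,0,0,0,0,0,0,0,0,0,0,0,0,0,0,0])

```text
time: 6.85
tool_pos: [0.6149, -0.2219, -0.0264]
tool_rot: [-0.114, 0.699, -0.115, -0.697]
contact_force: [-0.9, -0.8, 5.9]
gripper_width: 0.168
```

Run:
```python
from h import *
st(); snap('wrist','w7')
```

```text
t 6.85 p [ 0.6149 -0.2219 -0.0264] F [-0.9 -0.8  5.9] w 0.168 j [-0.46  0.34  1.68 -0.    1.11  1.44]
```

View pics/w7.png

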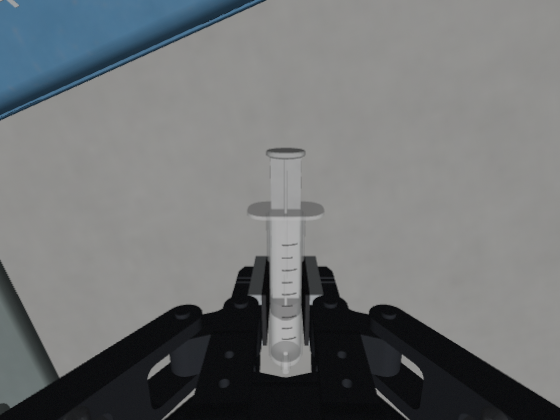

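Run:
```python
from h import *
ci,_=load('w7'); s=status.state()
P=onz('wrist',[[285.5,152],[285.5,212]],.011,ci); print(P.round(4),to_tool(P[0]-s['tool_pos']).round(2),to_tool(P[1]-s['tool_pos']).round(2))
```

```text
[[ 0.6721 -0.2408  0.011 ]
 [ 0.6476 -0.2325  0.011 ]] [-3.73 -0.03 -6.03] [-3.73 -0.03 -3.44]
```

Request:
carry_out(moves=[0,-3,0,0,0,0,-7,0,0,0,0,-11,0,0,0,0,-15,0,0,0,0,-19,0,0,0,0,-22,0,0,0,0,-22,0,0,0])

```text
time: 7.48
tool_pos: [0.6177, -0.2229, 0.2018]
tool_rot: [-0.113, 0.703, -0.116, -0.693]
contact_force: [0.3, -0.2, 0.9]
gripper_width: 0.169
```

Run:
```python
from h import *
st(); snap('wrist','w8')
```

```text
t 7.48 p [ 0.6177 -0.2229  0.2018] F [ 0.3 -0.2  0.9] w 0.169 j [-0.46  0.12  1.54  0.    1.47  1.44]
```

View pics/w8.png

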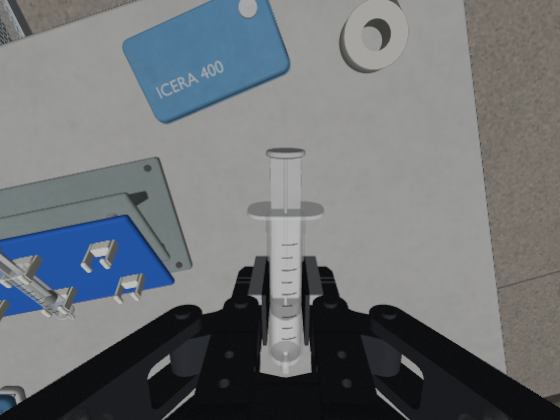

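Run:
```python
from h import *
ci,_=load('w8')
a=onz('wrist',[[100,247]],.112,ci)[0];b=onz('wrist',[[130,280]],.088,ci)[0]
print(a,b,np.linalg.norm(a-b)*1000,'exp 48', np.degrees(np.arctan2(*(a-b)[1::-1])))
R=rot();print(R.round(3))
print('to view',to_tool(np.array([.50,.02,.24])-status.state()['tool_pos']))
```

```text
[ 0.63532404 -0.05942027  0.112     ] [ 0.59008127 -0.0537746   0.088     ] 51.524578554951304 exp 48 -7.112953342147431
[[ 0.008 -0.319 -0.948]
 [-0.004 -0.948  0.319]
 [-1.     0.001 -0.009]]
to view [ -4.42390196 -19.23950862  18.71593108]
```

Request:
carry_out(moves=[0,-4,-18.5,17,-0.2,0,-4,-18.5,17,-0.2,0,-4,-18.5,17,-0.2,0,-4,-18.5,17,-0.2,0,-4,-18.5,17,-0.2,0,-4,-18.5,17,-0.2,0,-4,-18.5,17,-0.2,0,-4,-18.5,17,-0.2,0,-4,-18.5,17,-0.2])

```text
time: 8.28
tool_pos: [0.5113, 0.0084, 0.2304]
tool_rot: [0.044, -0.705, 0.044, 0.707]
contact_force: [0.8, -0.4, 0.2]
gripper_width: 0.169
```

Run:
```python
from h import *
st(); snap('wrist','w9'); print(rot().round(3))
```

```text
t 8.28 p [0.5113 0.0084 0.2304] F [ 0.8 -0.4  0.2] w 0.169 j [-0.13 -0.24  1.84 -0.    1.55  1.57]
[[-0.002 -0.125 -0.992]
 [-0.    -0.992  0.125]
 [-1.     0.     0.002]]
```

View pics/w9.png

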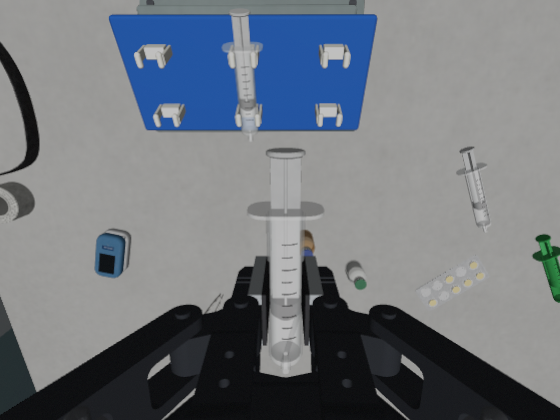

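Run:
```python
from h import *
ci,im=load('w9')
hsv=cv2.cvtColor(im,cv2.COLOR_RGB2HSV)
m=cv2.inRange(hsv,(105,150,60),(130,255,255)); m[150:]=0
ys,xs=np.nonzero(m); pts=np.c_[xs,ys].astype(np.float32); h=cv2.convexHull(pts)
q=cv2.approxPolyDP(h,6,True).reshape(-1,2); print(q)
c=cv2.resize(im[0:150,100:390,::-1],None,fx=2.75,fy=2.75,interpolation=cv2.INTER_CUBIC);cv2.imwrite('pics/w9z.png',c)
```

```text
[[357. 127.]
 [147. 129.]
 [109.  16.]
 [374.  15.]]
```

View pics/w9z.png

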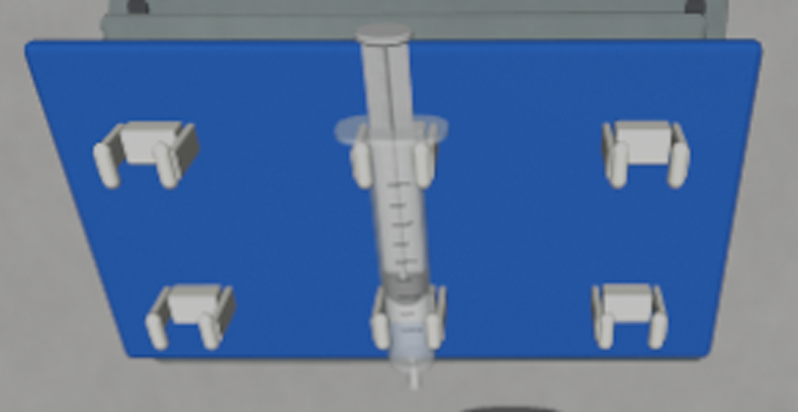

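Run:
```python
from h import *
ci,im=load('w9')
from scipy.optimize import least_squares
c,s=np.cos(np.radians(27)),np.sin(np.radians(27))
# slope frame with origin at seat mid (z=.092): x up slope, y left, z normal
def S(p,x,y,yaw,tilt=27,z0=.092):
    c,s=np.cos(np.radians(tilt)),np.sin(np.radians(tilt))
    p=np.atleast_2d(p); X=np.c_[p[:,0]*c-p[:,2]*s, p[:,1], p[:,0]*s+p[:,2]*c]
    R=np.array([[np.cos(yaw),-np.sin(yaw),0],[np.sin(yaw),np.cos(yaw),0],[0,0,1]])
    return X@R.T+[x,y,z0]
corn=np.array([[53,111,-18],[53,-111,-18],[-53,-111,-18],[-53,111,-18]])/1000
cuv=np.array([[109,15.3],[377,15.3],[357.5,129],[146,129]])
z=lambda x,y:[100+x/2.75,y/2.75]
fuv=np.array([z(140,180),z(649,180),z(183,342),z(629,342)])
fing=np.array([[27,76,8],[27,-76,8],[-27,76,8],[-27,-76,8]])/1000
# direct ray: intersect each with its known height, report
P=onz2=[]
for nm,mod,uv in [('corn',corn,cuv),('fing',fing,fuv)]:
    zs=S(mod,0,0,0)[:,2]
    W=np.array([onz('wrist',[u],zz,ci)[0] for u,zz in zip(uv,zs)])
    A=S(mod,0,0,0)[:,:2]; 
    am=A.mean(0); wm=W[:,:2].mean(0); B=A-am; V=W[:,:2]-wm
    yaw=np.arctan2((B[:,0]*V[:,1]-B[:,1]*V[:,0]).sum(),(B*V).sum())
    Rm=np.array([[np.cos(yaw),-np.sin(yaw)],[np.sin(yaw),np.cos(yaw)]])
    t=wm-Rm@am; res=W[:,:2]-(A@Rm.T+t)
    print(nm,'seatmid',t.round(4),'yaw',np.degrees(yaw).round(2),'res mm',(res*1000).round(1).tolist(),'edge',np.linalg.norm(W[0]-W[1])*1000,np.linalg.norm(W[2]-W[3])*1000,np.linalg.norm(W[0]-W[3])*1000)
```

```text
corn seatmid [0.6101 0.0308] yaw -7.17 res mm [[-1.2, -1.8], [-0.5, 1.7], [1.0, 1.0], [0.7, -0.8]] edge 218.4255038670241 220.15057606565566 104.42908278359432
fing seatmid [0.6057 0.0314] yaw -7.24 res mm [[-0.4, -0.6], [-0.1, -0.2], [0.1, 0.1], [0.4, 0.6]] edge 151.49985728280583 151.45402695177418 159.83815966766636
```

```bash
cat >> h.py <<'E'
YAW=np.radians(-7.2); M0=np.array([.610,.031,.092]); TL=np.radians(27)
RS=np.array([[np.cos(YAW),-np.sin(YAW),0],[np.sin(YAW),np.cos(YAW),0],[0,0,1]])@np.array([[np.cos(TL),0,-np.sin(TL)],[0,1,0],[np.sin(TL),0,np.cos(TL)]])
def slope(p,M=M0): return np.atleast_2d(p)@RS.T+M
E
python3 - <<'E'
from h import *
tips=np.array([[22.5,-76,9],[-31.5,-76,9],[22.5,76,9],[-31.5,76,9],[35,0,0],[53,111,-18],[53,-111,-18],[-53,-111,-18],[-53,111,-18]])/1000
X=slope(tips); ci,im=load('w9'); print(proj('wrist',X,ci).round(1).tolist())
for f,n in [('w8','wrist'),('t1','top'),('w2','wrist'),('w4','wrist')]:
    ci,im=load(f); p=proj(n,X,ci); o=im[:,:,::-1].copy()
    for u in p: cv2.circle(o,tuple(int(v) for v in np.round(u)),2,(0,0,255),-1)
    cv2.imwrite(f'pics/chk_{f}.png',o)
a=cv2.imread('pics/chk_w8.png')[130:330,0:220]; b=cv2.imread('pics/chk_t1.png')[120:200,215:325]; c=cv2.imread('pics/chk_w2.png')[150:370,0:180]
r=lambda i:cv2.resize(i,(400,300*1)) 
cv2.imwrite('pics/chk.png',np.vstack([np.hstack([r(a),r(b)]),np.hstack([r(c),r(cv2.imread('pics/chk_w4.png')[150:420,0:300])])]))
E
```

```text
[[335.4, 65.7], [329.2, 124.7], [150.4, 65.4], [167.0, 124.6], [242.7, 45.6], [106.2, 14.0], [378.8, 14.5], [358.3, 130.0], [145.2, 129.8]]
```

View pics/chk.png

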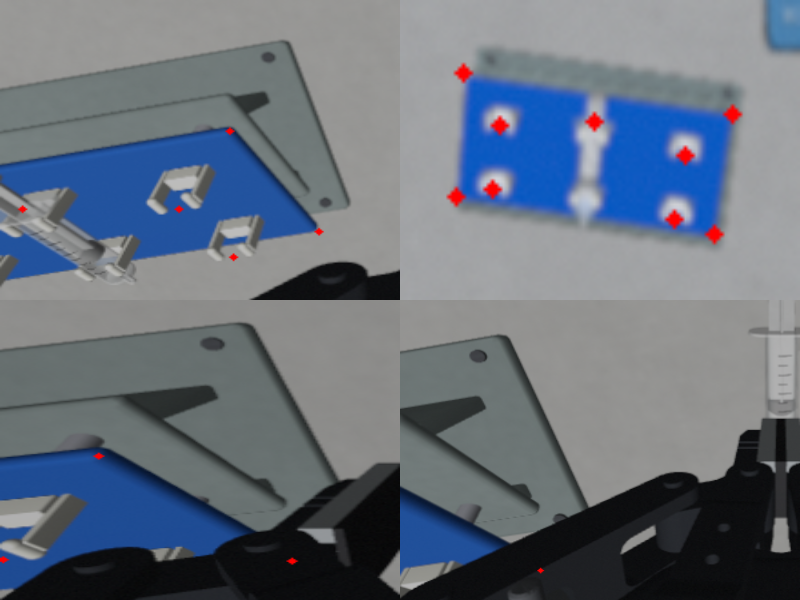

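Run:
```python
from h import *
s=st(); 
for sh in [(9,60),(9,27),(9,23),(9,20)]:
    G=slope([[sh[0]/1000,-.076,sh[1]/1000]])[0]; T=G-[0,0,.0374]; print(sh,G.round(4),to_tool(T-s['tool_pos']).round(2))
```

```text
t 8.33 p [0.5116 0.0078 0.2305] F [-0.1  0.2  0.4] w 0.168 j [-0.13 -0.24  1.83 -0.    1.55  1.57]
(9, 60) [ 0.5814 -0.042   0.1495] [11.81  4.05 -7.58]
(9, 27) [ 0.5963 -0.0439  0.1201] [14.75  4.05 -9.09]
(9, 23) [ 0.5981 -0.0441  0.1166] [15.11  4.05 -9.27]
(9, 20) [ 0.5994 -0.0443  0.1139] [15.37  4.05 -9.41]
```

Request:
carry_out(moves=[0,3,2,-4,0,0,6,4.05,-7.6,0,0,9,4.05,-7.6,0,0,11.8,4.05,-7.6,0,0,13,4.05,-8.2,0,0,14,4.05,-8.7,0,0,14,4.05,-8.7,0,0,14,4.05,-8.7,0])

```text
time: 9.0
tool_pos: [0.5934, -0.0436, 0.0918]
tool_rot: [0.045, -0.705, 0.045, 0.706]
contact_force: [-0.1, 1.0, 0.5]
gripper_width: 0.167
```

Run:
```python
from h import *
s=st(); snap('wrist','w10'); snap('scene','s10')
b=cv2.imread('pics/s10.png')[150:240,220:340]
cv2.imwrite('pics/s10z.png',cv2.resize(b,None,fx=6,fy=6,interpolation=cv2.INTER_CUBIC))
for sh in [(9,27),(9,23),(9,20)]:
    G=slope([[sh[0]/1000,-.076,sh[1]/1000]])[0]; T=G-[0,0,.0374]; print(sh,to_tool(T-s['tool_pos']).round(2))
```

```text
t 9.0 p [ 0.5934 -0.0436  0.0918] F [-0.1  1.   0.5] w 0.167 j [-0.2   0.07  1.78 -0.    1.29  1.5 ]
(9, 27) [ 0.91 -0.01 -0.28]
(9, 23) [ 1.26 -0.01 -0.46]
(9, 20) [ 1.53 -0.01 -0.6 ]
```

View pics/w10.png

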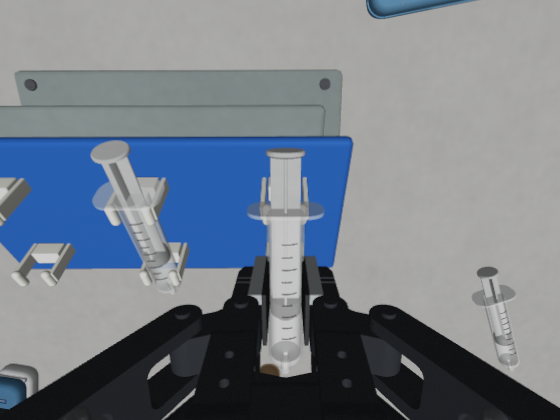

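View pics/s10z.png

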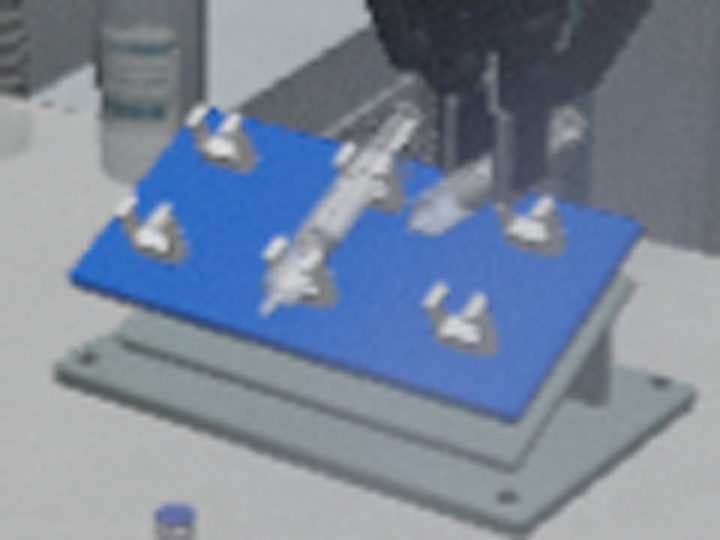

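Request:
carry_out(moves=[0,0.5,0,-0.15,0,0,0.9,0,-0.3,0,0,0.9,0,-0.3,0])

```text
time: 9.35
tool_pos: [0.5961, -0.043, 0.083]
tool_rot: [-0.044, 0.706, -0.044, -0.706]
contact_force: [-0.2, 1.1, -0.5]
gripper_width: 0.17
```

Request:
carry_out(moves=[0,0.2,0,-0.1,0,0,0.2,0,-0.1,0])

```text
time: 9.52
tool_pos: [0.5973, -0.0433, 0.0811]
tool_rot: [-0.044, 0.706, -0.044, -0.706]
contact_force: [0.0, -1.3, 0.7]
gripper_width: 0.17
```

Request:
carry_out(moves=[0,0.2,0,-0.1,0,0,0.2,0,-0.1,0])

```text
time: 9.68
tool_pos: [0.5985, -0.0435, 0.0793]
tool_rot: [-0.044, 0.706, -0.044, -0.705]
contact_force: [-1.0, -1.0, 1.5]
gripper_width: 0.169
```

Request:
carry_out(moves=[0,0.15,0,-0.08,0,0,0.15,0,-0.08,0])

```text
time: 9.85
tool_pos: [0.5994, -0.0436, 0.078]
tool_rot: [-0.044, 0.706, -0.044, -0.705]
contact_force: [-1.1, -0.4, 3.8]
gripper_width: 0.172
```

Request:
carry_out(moves=[0,0.15,0,-0.08,0,0,0.15,0,-0.08,0])

```text
time: 10.02
tool_pos: [0.6001, -0.0436, 0.0764]
tool_rot: [-0.044, 0.706, -0.044, -0.705]
contact_force: [-0.7, -1.0, 4.0]
gripper_width: 0.17
```

Run:
```python
from h import *
s=st(); snap('wrist','w11')
```

```text
t 10.02 p [ 0.6001 -0.0436  0.0764] F [-0.7 -1.   4. ] w 0.17 j [-0.2   0.1   1.77 -0.    1.26  1.5 ]
```

View pics/w11.png

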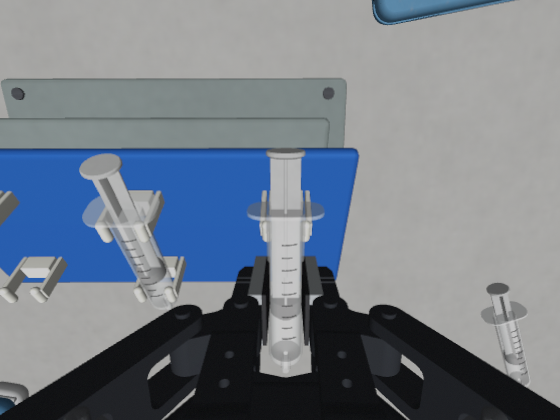

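Run:
```python
from h import *
s=status.state(); G=s['tool_pos']+[0,0,.0374]; print(((G-M0)@RS*1000).round(1))
h=G+np.array([.992,-.125,0])*.035; print('flange',((h-M0)@RS*1000).round(1),'bottom',((h-[0,0,.011]-M0)@RS*1000).round(1))
```

```text
[  9.5 -75.3  19.7]
flange [ 40.7 -75.3   3.8] bottom [ 35.7 -75.3  -6. ]
```

Request:
carry_out(moves=[0.32,-0.1,0,0,0,0.32,-0.1,0,0,0,0.32,0.2,0,0,0,0.32,0.5,0,0,0,0.32,0.5,0,0,0])

```text
time: 10.48
tool_pos: [0.5988, -0.0432, 0.0697]
tool_rot: [0.044, -0.705, 0.044, 0.706]
contact_force: [-0.2, 0.5, -1.4]
gripper_width: 0.318
```

Run:
```python
from h import *
s=st(); snap('wrist','w12'); snap('scene','s12')
b=cv2.imread('pics/s12.png')[150:240,220:340]
cv2.imwrite('pics/s12z.png',cv2.resize(b,None,fx=6,fy=6,interpolation=cv2.INTER_CUBIC))
```

```text
t 10.48 p [ 0.5988 -0.0432  0.0697] F [-0.2  0.5 -1.4] w 0.318 j [-0.2   0.11  1.78  0.    1.25  1.5 ]
```

View pics/w12.png

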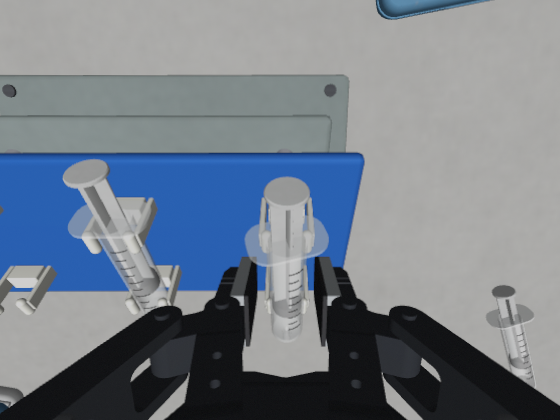

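View pics/s12z.png

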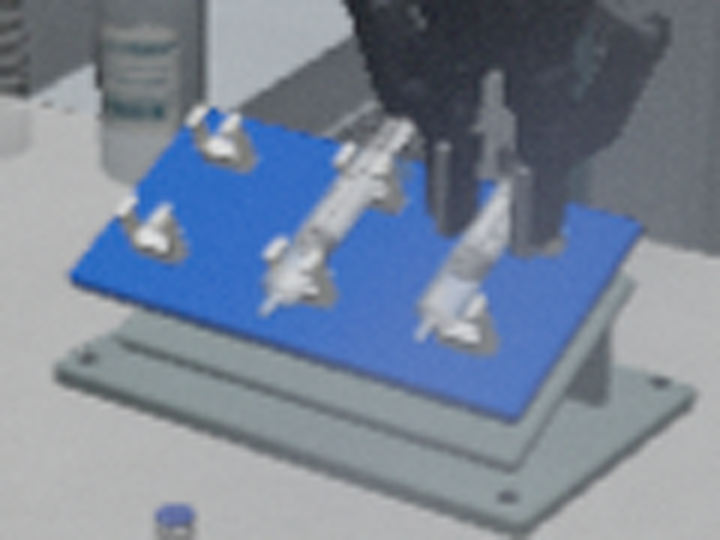

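It dropped tilted onto both clip pairs as planned: flange at (286,241), plunger end at (287,192), barrel between the fingers. Next, how far along the slope it lies.

```bash
cat >> h.py <<'E'
def onslope(uv,ci,h,n='wrist'):
    o,d=ray(n,uv,ci); nz=RS[:,2]; k=((M0+nz*h-o)@nz)/(d@nz); return ((o+d*k[:,None])-M0)@RS*1000
E
python3 - <<'E'
from h import *
ci,_=load('w12')
for h in [.006,.012]: print(h,onslope([[286,240],[287,192],[286,250],[235+15+23,246],[299,246]],ci,h).round(1).tolist())
# same measure for loaded middle syringe (h=0): flange
print(onslope([[106,222],[86,174]],ci,0).round(1))
s=status.state(); G=s['tool_pos']+[0,0,.0374]; print('G now',((G-M0)@RS*1000).round(1), 'tips',((s['tool_pos']+[0,0,.0304]-M0)@RS*1000).round(1))
E
```

```text
0.006 [[26.1, -75.2, 6.0], [54.1, -75.5, 6.0], [19.1, -75.2, 6.0], [22.0, -69.4, 6.0], [22.0, -81.1, 6.0]]
0.012 [[33.1, -75.2, 12.0], [59.3, -75.5, 12.0], [26.6, -75.2, 12.0], [29.2, -69.7, 12.0], [29.2, -80.7, 12.0]]
[[31.3  4.2 -0. ]
 [58.   1.7  0. ]]
G now [  6.  -75.1  14.7] tips [  2.8 -75.1   8.5]
```

Run:
```python
from h import *
s=st(); print(to_tool(RS@np.array([-.006,0,-.003])), to_tool(RS@np.array([0,0,-.01])), to_tool(RS@np.array([.01,0,0])))
```

```text
t 10.58 p [ 0.5993 -0.0434  0.0704] F [-0.1 -0.2  0.5] w 0.32 j [-0.2   0.11  1.78  0.    1.25  1.5 ]
[ 5.40180874e-01 -1.30440716e-04  3.97749427e-01] [ 8.90453162e-01  3.82431279e-04 -4.55074740e-01] [-4.55074875e-01  4.08616833e-04 -8.90453082e-01]
```

Request:
carry_out(moves=[0.32,0.55,0,0.4,0,0.32,0.55,0,0.4,0,0,0.55,0,0.4,0,0,0.55,0,0.4,0,0,0.55,0,0.4,0,0,0.55,0,0.4,0,0,0.55,0,0.4,0,0,0.55,0,0.4,0])

```text
time: 11.25
tool_pos: [0.5957, -0.0431, 0.0657]
tool_rot: [0.044, -0.706, 0.044, 0.706]
contact_force: [-1.2, -1.5, -0.3]
gripper_width: 0.175
```

Run:
```python
from h import *
s=st(); snap('wrist','w13'); snap('scene','s13')
b=cv2.imread('pics/s13.png')[150:240,220:340]
cv2.imwrite('pics/s13z.png',cv2.resize(b,None,fx=6,fy=6,interpolation=cv2.INTER_CUBIC))
```

```text
t 11.25 p [ 0.5957 -0.0431  0.0657] F [-1.2 -1.5 -0.3] w 0.175 j [-0.2   0.11  1.79 -0.    1.24  1.5 ]
```

View pics/w13.png

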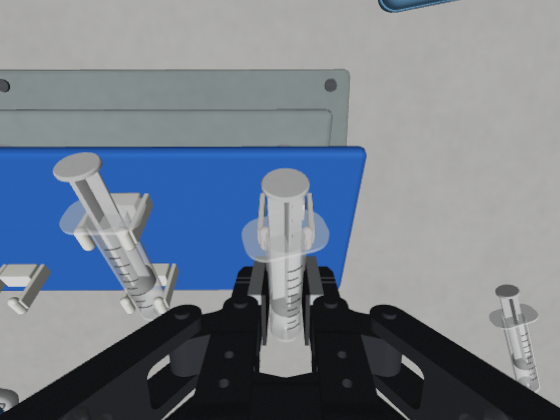

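View pics/s13z.png

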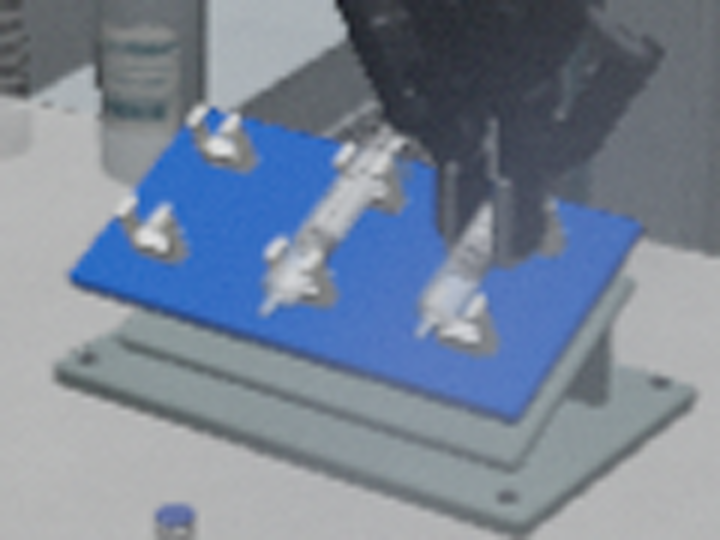

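Run:
```python
from h import *
ci,im=load('s13'); f=lambda x,y:[220+(x-2.5)/6,150+(y-2.5)/6]
c=cv2.resize(im[190:220,255:315,::-1],None,fx=13,fy=13,interpolation=cv2.INTER_CUBIC);cv2.imwrite('pics/s13y.png',c)
print(onslope([f(265,310)],ci,0,'scene'),onslope([f(420,333)],ci,.012,'scene'))
# predicted plunger end / flange in wrist for loose at s0=0,h=12, vs measured
ci,im=load('w13'); print(proj('wrist',slope(np.array([[60.5,-75.5,12],[35,-75.5,12],[60.5,0,0],[35,0,0]])/1000),ci).round(1))
c=cv2.resize(im[130:270,50:340,::-1],None,fx=2.7,fy=2.7,interpolation=cv2.INTER_CUBIC);cv2.imwrite('pics/w13z.png',c)
```

```text
[[-5.24315868e+01  2.46621161e+00 -1.52358791e-13]] [[-49.53276861 -72.77391368  12.        ]]
[[286.3 182.9]
 [286.1 233.1]
 [ 79.2 162. ]
 [105.9 211.9]]
```

View pics/w13z.png

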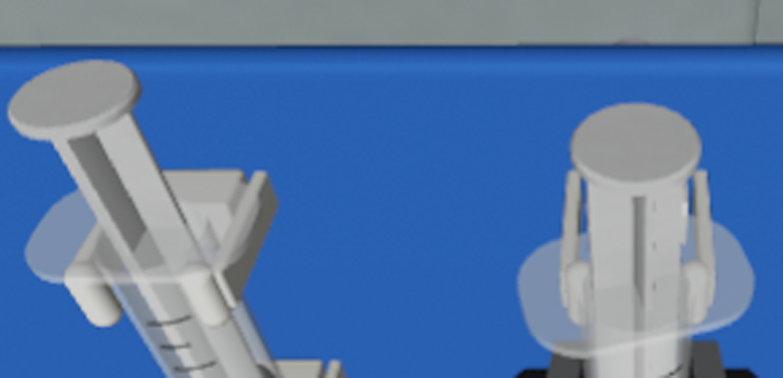

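View pics/s13y.png

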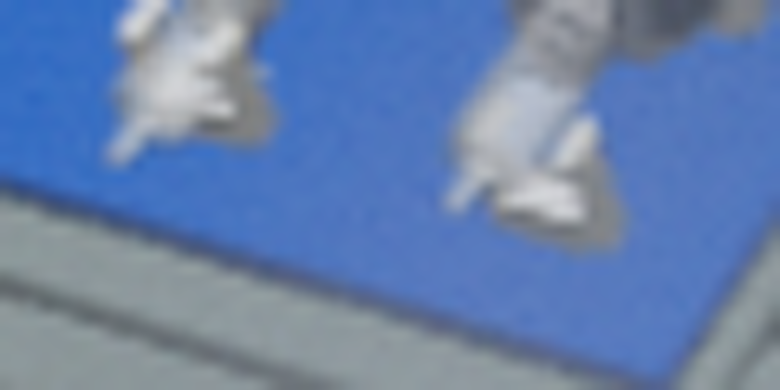

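Both views agree: the loose syringe lies about 2.5 mm too far upslope. I'll slide it down that much, then press square to the slope.

Request:
carry_out(moves=[0,0.11,0,0.22,0,0,0.11,0,0.22,0,0,0.29,0,0.13,0,0,0.29,0,0.13,0])

```text
time: 11.68
tool_pos: [0.5947, -0.0429, 0.0628]
tool_rot: [-0.044, 0.706, -0.044, -0.706]
contact_force: [-1.0, -2.3, 1.0]
gripper_width: 0.174
```

Request:
carry_out(moves=[0,0.27,0,-0.14,0,0,0.27,0,-0.14,0])

```text
time: 11.85
tool_pos: [0.5961, -0.0432, 0.06]
tool_rot: [-0.044, 0.706, -0.044, -0.706]
contact_force: [-2.1, -2.4, 2.9]
gripper_width: 0.173
```

Request:
carry_out(moves=[0,0.18,0,-0.09,0,0,0.18,0,-0.09,0])

```text
time: 12.02
tool_pos: [0.597, -0.0433, 0.0583]
tool_rot: [-0.044, 0.706, -0.044, -0.706]
contact_force: [-2.1, -2.1, 5.4]
gripper_width: 0.175
```

Request:
carry_out(moves=[0,0.18,0,-0.09,0,0,0.18,0,-0.09,0])

```text
time: 12.18
tool_pos: [0.5978, -0.0433, 0.0566]
tool_rot: [-0.044, 0.706, -0.044, -0.706]
contact_force: [-3.0, -0.9, 5.4]
gripper_width: 0.173
```

Request:
carry_out(moves=[0,0.18,0,-0.09,0,0,0.18,0,-0.09,0])

```text
time: 12.35
tool_pos: [0.5987, -0.0434, 0.055]
tool_rot: [0.044, -0.706, 0.044, 0.706]
contact_force: [-4.3, -0.9, 6.1]
gripper_width: 0.174
```

Request:
carry_out(moves=[0,0.18,0,-0.09,0,0,0.18,0,-0.09,0])

```text
time: 12.52
tool_pos: [0.5995, -0.0435, 0.0533]
tool_rot: [0.044, -0.706, 0.044, 0.706]
contact_force: [-4.9, -1.9, 7.5]
gripper_width: 0.174
```

Request:
carry_out(moves=[0,0.18,0,-0.09,0,0,0.18,0,-0.09,0])

```text
time: 12.68
tool_pos: [0.6004, -0.0436, 0.0517]
tool_rot: [0.044, -0.706, 0.044, 0.706]
contact_force: [-5.1, -1.6, 8.4]
gripper_width: 0.171
```

Request:
carry_out(moves=[0,0.18,0,-0.09,0,0,0.18,0,-0.09,0])

```text
time: 12.85
tool_pos: [0.6012, -0.0437, 0.05]
tool_rot: [0.044, -0.706, 0.044, 0.706]
contact_force: [-4.8, -1.8, 9.2]
gripper_width: 0.169
```

Request:
carry_out(moves=[0,0.18,0,-0.09,0,0,0.18,0,-0.09,0])

```text
time: 13.02
tool_pos: [0.6021, -0.0439, 0.0484]
tool_rot: [0.044, -0.705, 0.044, 0.706]
contact_force: [-5.1, -0.5, 9.4]
gripper_width: 0.176
```

Request:
carry_out(moves=[0,0.18,0,-0.09,0,0,0.18,0,-0.09,0])

```text
time: 13.18
tool_pos: [0.603, -0.044, 0.0467]
tool_rot: [0.044, -0.705, 0.044, 0.706]
contact_force: [-5.3, -0.5, 10.6]
gripper_width: 0.174
```

Request:
carry_out(moves=[0,0.18,0,-0.09,0,0,0.18,0,-0.09,0])

```text
time: 13.35
tool_pos: [0.6044, -0.0442, 0.0446]
tool_rot: [-0.044, 0.706, -0.044, -0.705]
contact_force: [-2.4, -2.0, 7.1]
gripper_width: 0.175
```

Run:
```python
from h import *
s=st(); ci,im=snap('wrist','w14'); ci2,im2=snap('scene','s14')
b=im2[150:240,220:340,::-1]
a=cv2.resize(b,None,fx=5,fy=5,interpolation=cv2.INTER_CUBIC); c=cv2.resize(im[130:300,230:350,::-1],None,fx=2.6,fy=2.6)
c=cv2.resize(c,(200,450)) if 0 else c[:450]
o=np.zeros((450,800,3),np.uint8); o[:450,:488]=a[:, 112:600]; o[:c.shape[0],488:488+c.shape[1]]=c[:,:312]
cv2.imwrite('pics/c14.png',o)
```

```text
t 13.35 p [ 0.6044 -0.0442  0.0446] F [-2.4 -2.   7.1] w 0.175 j [-0.2   0.15  1.78 -0.    1.21  1.5 ]
```

View pics/c14.png

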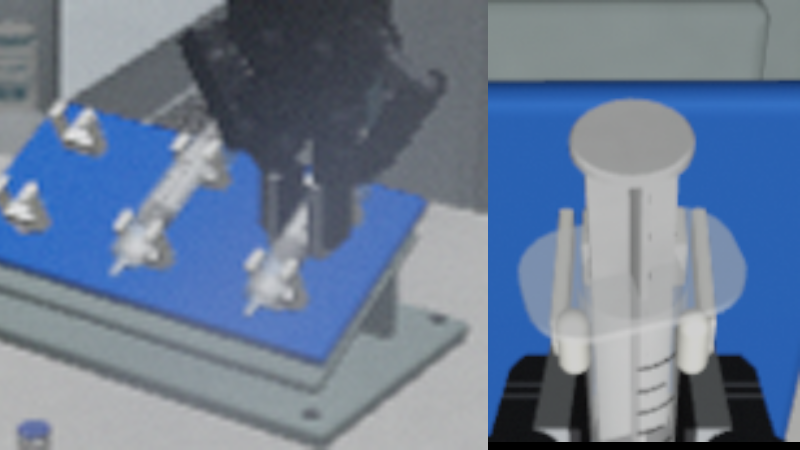

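Request:
carry_out(moves=[0,0.18,0,-0.09,0,0,0.18,0,-0.09,0])

```text
time: 13.62
tool_pos: [0.6053, -0.0443, 0.0428]
tool_rot: [-0.044, 0.706, -0.044, -0.705]
contact_force: [-3.9, -1.1, 8.6]
gripper_width: 0.166
```

Request:
carry_out(moves=[0,0.18,0,-0.09,0,0,0.18,0,-0.09,0])

```text
time: 13.78
tool_pos: [0.6062, -0.0443, 0.0412]
tool_rot: [-0.044, 0.706, -0.044, -0.706]
contact_force: [-4.9, -1.8, 8.6]
gripper_width: 0.177
```

Request:
carry_out(moves=[0,-0.4,0,0.2,0,0,-0.8,0,0.4,0,0,-0.8,0,0.4,0])

```text
time: 14.03
tool_pos: [0.6022, -0.0439, 0.0491]
tool_rot: [-0.044, 0.706, -0.044, -0.705]
contact_force: [-1.9, -1.9, 3.8]
gripper_width: 0.174
```

Request:
carry_out(moves=[0,-0.18,0,0.09,0,0,-0.18,0,0.09,0])

```text
time: 14.2
tool_pos: [0.6014, -0.0438, 0.0504]
tool_rot: [-0.044, 0.706, -0.044, -0.705]
contact_force: [1.4, -1.7, 3.4]
gripper_width: 0.173
```

Force is nearly gone, so I'll open the jaws and rise straight up.

Request:
carry_out(moves=[0.4,-0.1,0,0.05,0,0.4,-0.1,0,0.05,0,0.4,-0.1,0,0.05,0,0.4,-0.1,0,0.05,0,0.4,-3,0,0,0,0.4,-7,0,0,0,0.4,-11,0,0,0,0.4,-15,0,2,0,0.4,-16,0,6,0,0.4,-16,0,9,0,0.4,-16,0,9,0,0.4,-16,0,9,0])

```text
time: 15.2
tool_pos: [0.5105, -0.032, 0.21]
tool_rot: [-0.044, 0.706, -0.044, -0.705]
contact_force: [0.4, -0.0, -0.6]
gripper_width: 0.397
```

Run:
```python
from h import *
s=st(); ci,im=snap('wrist','w15'); ci2,im2=snap('scene','s15')
a=cv2.resize(im2[150:240,220:340,::-1],None,fx=4,fy=4,interpolation=cv2.INTER_CUBIC); cv2.imwrite('pics/s15z.png',a)
print(proj('wrist',slope(np.array([[60.5,-76,0],[35,-76,0],[-41,-76,0],[60.5,0,0],[35,0,0],[-41,0,0]])/1000),ci).round(1).tolist())
```

```text
t 15.2 p [ 0.5105 -0.032   0.21  ] F [ 0.4 -0.  -0.6] w 0.397 j [-0.21 -0.23  1.86  0.    1.51  1.49]
[[286.8, 9.0], [286.7, 47.5], [286.4, 135.3], [179.2, 8.9], [186.8, 47.5], [204.1, 135.3]]
```

View pics/w15.png

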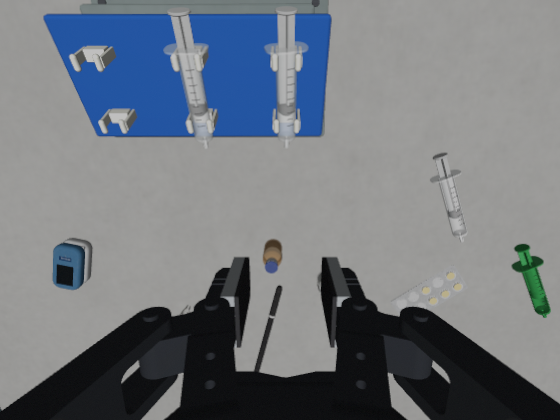

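View pics/s15z.png

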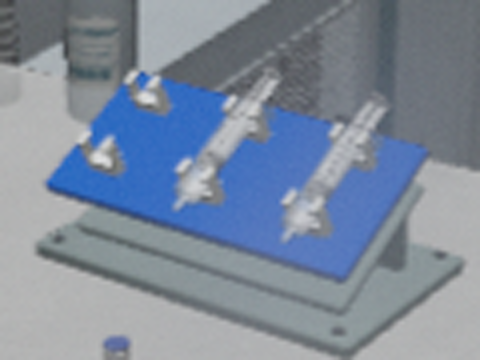

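Run:
```python
from h import *
ci,im=load('w15'); cv2.imwrite('pics/w15z.png',cv2.resize(im[0:155,150:330,::-1],None,fx=3.8,fy=3.8,interpolation=cv2.INTER_CUBIC))
P=onz('wrist',[[446,175],[461,238],[439,156]],.011,ci);print(P.round(4),np.linalg.norm(P[1]-P[2]))
```

```text
[[ 0.4924 -0.2157  0.011 ]
 [ 0.4116 -0.2351  0.011 ]
 [ 0.5153 -0.2074  0.011 ]] 0.1072951013427856
```

View pics/w15z.png

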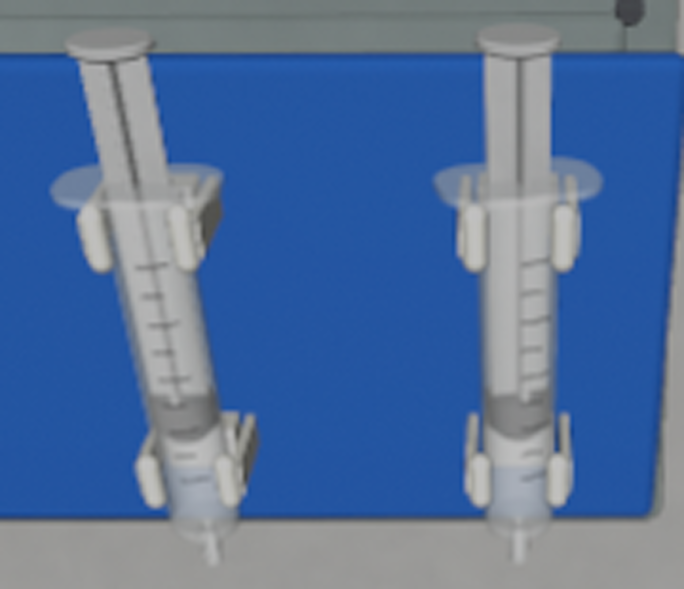

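Right place done: both flanges at row ~48 and both stoppers level, matching the loaded middle one. Next, the near syringe.

Request:
carry_out(moves=[0.7,0,4,1,-0.1,0.7,0,8,1.5,-0.2,0.7,0,12,2,-0.3,0.7,0,16,2.6,-0.4,0.7,3,19.5,2.6,-0.4,0.7,7,19.5,2.6,-0.4,0.7,11,19.5,2.6,-0.4,0.7,12,19.5,2.6,-0.4,0.7,12,19.5,2.6,-0.4,0.7,12,19.5,2.6,-0.4])

```text
time: 16.13
tool_pos: [0.4621, -0.2227, 0.0904]
tool_rot: [-0.097, -0.7, -0.097, 0.701]
contact_force: [0.7, 0.1, 0.7]
gripper_width: 0.697
```

Run:
```python
from h import *
s=st(); ci,im=snap('wrist','w16')
```

```text
t 16.13 p [ 0.4621 -0.2227  0.0904] F [0.7 0.1 0.7] w 0.697 j [-0.59 -0.12  1.97  0.    1.29  0.7 ]
```

View pics/w16.png

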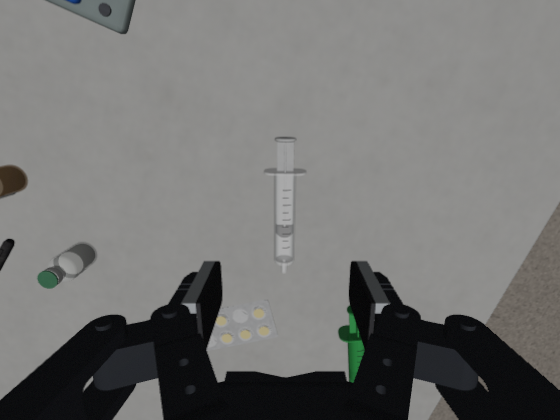

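Run:
```python
from h import *
ci,_=load('w16'); s=status.state()
P=onz('wrist',[[285.5,139],[285.5,172],[284.5,263],[284,272]],.011,ci);d=P[0]-P[2];u=d/np.linalg.norm(d)
print(P.round(4).tolist(),np.linalg.norm(P-P[1],axis=1),'heading',np.degrees(np.arctan2(u[1],u[0])))
R=rot(); print('tool heading',np.degrees(np.arctan2(-R[1,2],-R[0,2])))
m=P[1]-.035*u; m[2]=-.0264; print(m,to_tool(m-s['tool_pos']))
```

```text
[[0.5158, -0.2083, 0.011], [0.4915, -0.2151, 0.011], [0.4162, -0.2355, 0.011], [0.4079, -0.2374, 0.011]] [0.02518516 0.         0.07806355 0.08656047] heading 15.280990610607413
tool heading 15.789739947164104
[ 0.45775693 -0.22435358 -0.0264    ] [11.86544995 -0.07681372  0.57253496]
```

Request:
carry_out(moves=[0.5,4,-0.05,0.55,0.01,0.5,8,-0.05,0.55,0.01,0.5,10.5,-0.05,0.55,0.01,0.5,11.7,-0.05,0.55,0.01,0.5,11.7,-0.05,0.55,0.01,0.5,11.7,-0.05,0.55,0.01,0,11.7,-0.05,0.55,0.01,0,11.7,-0.05,0.55,0.01,0,11.7,-0.05,0.55,0.01,0,11.7,-0.05,0.55,0.01,0,11.7,-0.05,0.55,0.01,0,11.7,-0.05,0.55,0.01])

```text
time: 17.18
tool_pos: [0.4582, -0.2251, -0.024]
tool_rot: [0.095, 0.702, 0.092, -0.7]
contact_force: [-0.4, -0.1, 6.8]
gripper_width: 0.169
```

Run:
```python
from h import *
s=st(); ci,im=snap('wrist','w17')
```

```text
t 17.18 p [ 0.4582 -0.2251 -0.024 ] F [-0.4 -0.1  6.8] w 0.169 j [-0.6   0.04  2.04  0.    1.06  0.7 ]
```

View pics/w17.png

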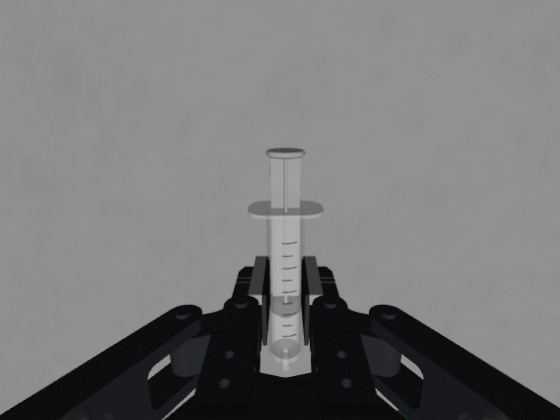

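Request:
carry_out(moves=[0,-3,0,0,0,0,-7,0,0,0,0,-11,0,0,0,0,-15,0,0,0,0,-19,0,0,0,0,-22,0,0,0,0,-22,0,0,0])

```text
time: 17.82
tool_pos: [0.4598, -0.2263, 0.2032]
tool_rot: [0.097, 0.705, 0.089, -0.697]
contact_force: [0.8, -0.5, 1.3]
gripper_width: 0.162
```

Run:
```python
from h import *
s=st(); R=rot(); print('tool heading',np.degrees(np.arctan2(-R[1,2],-R[0,2])))
G=slope([[.009,.0758,.06]])[0]; T=G-[0,0,.0350]; T[2]=.2; print(T,to_tool(T-s['tool_pos']).round(2))
```

```text
t 17.82 p [ 0.4598 -0.2263  0.2032] F [ 0.8 -0.5  1.3] w 0.162 j [-0.6  -0.24  1.88  0.    1.48  0.7 ]
tool heading 15.17871361657462
[0.60043145 0.10861125 0.2       ] [  0.2  -28.64 -22.33]
```

Request:
carry_out(moves=[0,0.2,-28.6,-22.3,0.393,0,0.2,-28.6,-22.3,0.393,0,0.2,-28.6,-22.3,0.393,0,0.2,-28.6,-22.3,0.393,0,0.2,-28.6,-22.3,0.393,0,0.2,-28.6,-22.3,0.393,0,0.2,-28.6,-22.3,0.393,0,0.2,-28.6,-22.3,0.393,0,0.2,-28.6,-22.3,0.393,0,0.2,-28.6,-22.3,0.393,0,0.2,-28.6,-22.3,0.393,0,0.2,-28.6,-22.3,0.393])

```text
time: 18.82
tool_pos: [0.5961, 0.1107, 0.1909]
tool_rot: [0.045, -0.706, 0.045, 0.706]
contact_force: [-0.3, 0.4, -0.7]
gripper_width: 0.171
```

Run:
```python
from h import *
s=st(); R=rot(); print('tool heading',np.degrees(np.arctan2(-R[1,2],-R[0,2])))
for h in (.06,.033,.027,.023):
    G=slope([[.009,.0758,h]])[0]; T=G-[0,0,.0350]; print(h,to_tool(T-s['tool_pos']).round(2))
snap('wrist','w18')
```

```text
t 18.82 p [0.5961 0.1107 0.1909] F [-0.3  0.4 -0.7] w 0.171 j [ 0.06  0.02  1.67 -0.    1.46  1.76]
tool heading -7.307431712274361
0.06 [ 7.64  0.14 -0.46]
0.033 [10.04  0.14 -1.69]
0.027 [10.58  0.14 -1.96]
0.023 [10.93  0.14 -2.14]
```

View pics/w18.png

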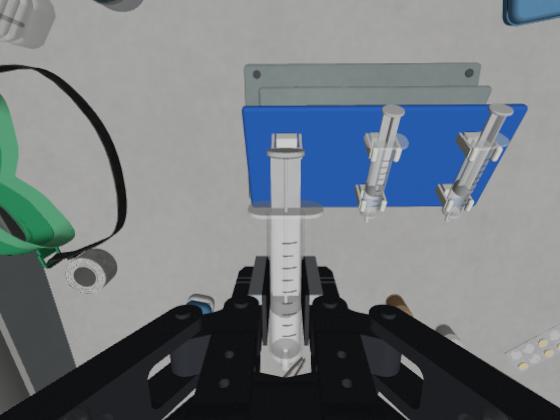

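Request:
carry_out(moves=[0,3,0.14,-0.3,0,0,6,0.14,-0.5,0,0,8.5,0.14,-0.9,0,0,10,0.14,-1.7,0,0,10.6,0.14,-2,0,0,10.6,0.14,-2,0])

```text
time: 19.37
tool_pos: [0.6152, 0.1056, 0.0839]
tool_rot: [0.046, -0.705, 0.046, 0.706]
contact_force: [-0.7, 1.0, 1.6]
gripper_width: 0.169
```

Request:
carry_out(moves=[0,0.2,0,-0.1,0,0,0.2,0,-0.1,0])

```text
time: 19.53
tool_pos: [0.6181, 0.1061, 0.0848]
tool_rot: [-0.046, 0.707, -0.046, -0.705]
contact_force: [0.7, 0.7, 0.3]
gripper_width: 0.165
```

Request:
carry_out(moves=[0,0.2,0,-0.1,0,0,0.2,0,-0.1,0])

```text
time: 19.7
tool_pos: [0.6191, 0.1065, 0.0825]
tool_rot: [-0.045, 0.707, -0.045, -0.705]
contact_force: [0.6, 0.8, 1.5]
gripper_width: 0.166
```

Run:
```python
from h import *
s=st(); G=s['tool_pos']+[0,0,.035]; print(((G-M0)@RS*1000).round(1)); snap('wrist','w19')
```

```text
t 19.7 p [0.6191 0.1065 0.0825] F [0.6 0.8 1.5] w 0.166 j [0.05 0.16 1.71 0.   1.28 1.75]
[11.2 76.1 22.9]
```

View pics/w19.png

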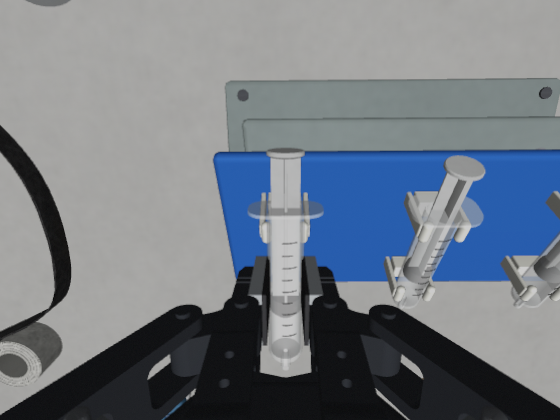

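Request:
carry_out(moves=[0,0.2,0,0.05,0,0,0.2,0,0.05,0])

```text
time: 19.92
tool_pos: [0.6186, 0.1068, 0.0801]
tool_rot: [-0.045, 0.707, -0.045, -0.705]
contact_force: [2.7, 1.6, 3.0]
gripper_width: 0.17
```

Request:
carry_out(moves=[0,0.15,0,0,0,0,0.15,0,0,0])

```text
time: 20.08
tool_pos: [0.6187, 0.1067, 0.0785]
tool_rot: [-0.045, 0.707, -0.045, -0.705]
contact_force: [3.5, 1.8, 4.7]
gripper_width: 0.166
```

Request:
carry_out(moves=[0.32,-0.1,0,0,0,0.32,-0.1,0,0,0,0.32,0.2,0,0,0,0.32,0.5,0,0,0,0.32,0.5,0,0,0])

```text
time: 20.5
tool_pos: [0.6159, 0.1064, 0.0705]
tool_rot: [0.045, -0.704, 0.046, 0.707]
contact_force: [0.0, 0.4, -0.2]
gripper_width: 0.319
```

Run:
```python
from h import *
s=st(); ci,im=snap('wrist','w20'); snap('scene','s20')
b=cv2.imread('pics/s20.png')[150:240,220:340]
cv2.imwrite('pics/s20z.png',cv2.resize(b,None,fx=6,fy=6,interpolation=cv2.INTER_CUBIC))
print('tips',((s['tool_pos']+[0,0,.0304]-M0)@RS*1000).round(1))
print(proj('wrist',slope(np.array([[60.5,76,12],[35,76,12]])/1000),ci).round(1))
```

```text
t 20.5 p [0.6159 0.1064 0.0705] F [ 0.   0.4 -0.2] w 0.319 j [ 0.05  0.17  1.72 -0.    1.26  1.75]
tips [ 0.8 75.6  9.5]
[[284.3 184.3]
 [284.6 232.3]]
```

View pics/w20.png

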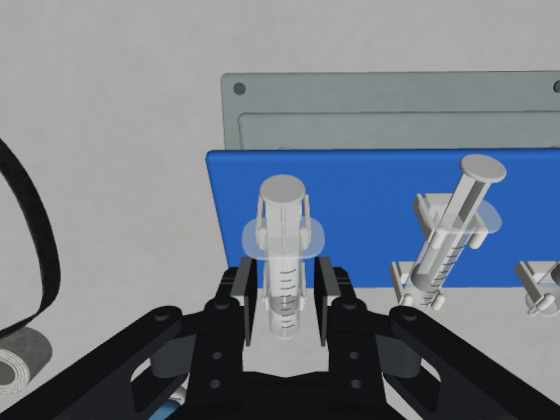

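View pics/s20z.png

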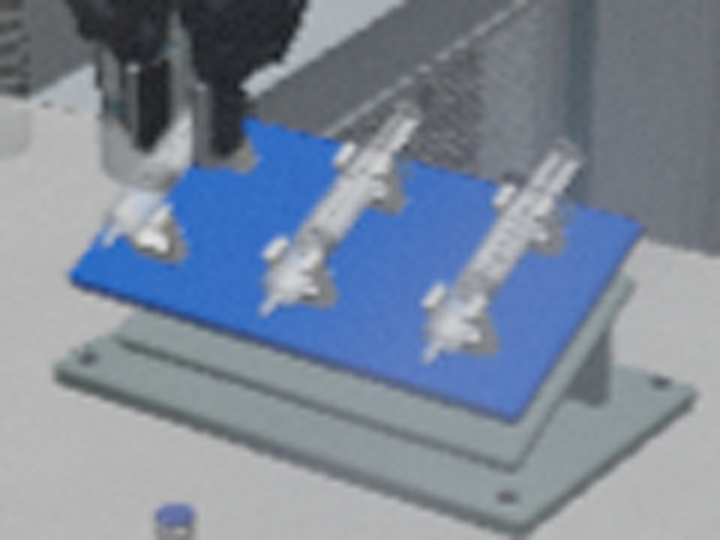

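Run:
```python
from h import *
f=lambda x,y:[220+(x-2.5)/6,150+(y-2.5)/6]
ci,_=load('s20')
print('mid',onslope([f(265,310)],ci,0,'scene').round(1),'right',onslope([f(429,358)],ci,0,'scene').round(1),'loose',onslope([f(106,241)],ci,.012,'scene').round(1))
ci,_=load('w12'); print(proj('wrist',slope(np.array([[60.5,-76,12],[35,-76,12]])/1000),ci).round(1))
```

```text
mid [[-52.4   2.5  -0. ]] right [[-51.4 -74.5  -0. ]] loose [[-50.9  79.8  12. ]]
[[288.4 189.4]
 [288.  237. ]]
```

Request:
carry_out(moves=[0.32,0.54,0,0.17,0,0.32,0.54,0,0.17,0,0,0.54,0,0.17,0,0,0.54,0,0.17,0,0,0.54,0,0.17,0,0,0.54,0,0.17,0,0,0.54,0,0.17,0,0,0.54,0,0.17,0])

```text
time: 21.27
tool_pos: [0.6158, 0.107, 0.0672]
tool_rot: [-0.045, 0.706, -0.045, -0.706]
contact_force: [-0.6, 0.2, 0.1]
gripper_width: 0.175
```

Run:
```python
from h import *
s=st(); ci,im=snap('wrist','w21')
print('tips',((s['tool_pos']+[0,0,.0304]-M0)@RS*1000).round(1))
print(proj('wrist',slope(np.array([[60.5,76,12],[35,76,12]])/1000),ci).round(1))
cv2.imwrite('pics/w21z.png',cv2.resize(im[130:330,180:380,::-1],None,fx=3,fy=3))
```

```text
t 21.27 p [0.6158 0.107  0.0672] F [-0.6  0.2  0.1] w 0.175 j [0.05 0.17 1.72 0.   1.25 1.75]
tips [-0.8 76.1  6.7]
[[285.6 185. ]
 [285.7 234.3]]
```

View pics/w21z.png

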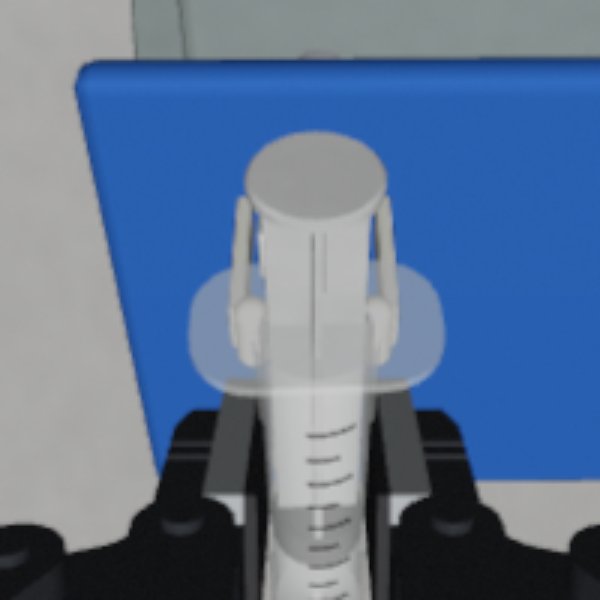

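Request:
carry_out(moves=[0,0.07,0,0.13,0,0,0.07,0,0.13,0,0,0.25,0,0.04,0,0,0.43,0,-0.05,0,0,0.43,0,-0.05,0])

```text
time: 21.73
tool_pos: [0.6166, 0.1068, 0.0629]
tool_rot: [-0.045, 0.706, -0.045, -0.706]
contact_force: [-0.9, 2.1, 2.7]
gripper_width: 0.173
```

Request:
carry_out(moves=[0,0.18,0,-0.09,0,0,0.36,0,-0.18,0,0,0.36,0,-0.18,0])

```text
time: 21.98
tool_pos: [0.6184, 0.1066, 0.0594]
tool_rot: [-0.045, 0.706, -0.045, -0.706]
contact_force: [-2.4, 1.0, 5.0]
gripper_width: 0.175
```

Request:
carry_out(moves=[0,0.18,0,-0.09,0,0,0.18,0,-0.09,0])

```text
time: 22.15
tool_pos: [0.6192, 0.1065, 0.0578]
tool_rot: [-0.045, 0.706, -0.045, -0.706]
contact_force: [-2.7, 2.8, 5.7]
gripper_width: 0.174
```

Request:
carry_out(moves=[0,0.18,0,-0.09,0,0,0.18,0,-0.09,0])

```text
time: 22.32
tool_pos: [0.62, 0.1064, 0.0562]
tool_rot: [0.045, -0.706, 0.045, 0.706]
contact_force: [-4.1, 1.7, 7.3]
gripper_width: 0.172
```

Request:
carry_out(moves=[0,0.18,0,-0.09,0,0,0.18,0,-0.09,0])

```text
time: 22.48
tool_pos: [0.6209, 0.1064, 0.0546]
tool_rot: [0.045, -0.706, 0.045, 0.706]
contact_force: [-3.1, 1.3, 7.9]
gripper_width: 0.173
```

Request:
carry_out(moves=[0,0.18,0,-0.09,0,0,0.18,0,-0.09,0])

```text
time: 22.65
tool_pos: [0.6217, 0.1062, 0.053]
tool_rot: [0.045, -0.706, 0.045, 0.706]
contact_force: [-4.9, 1.7, 8.7]
gripper_width: 0.172
```

Request:
carry_out(moves=[0,0.18,0,-0.09,0,0,0.18,0,-0.09,0])

```text
time: 22.82
tool_pos: [0.6225, 0.1061, 0.0513]
tool_rot: [0.045, -0.705, 0.045, 0.706]
contact_force: [-5.2, 1.8, 9.5]
gripper_width: 0.173
```

Request:
carry_out(moves=[0,0.18,0,-0.09,0,0,0.18,0,-0.09,0])

```text
time: 22.98
tool_pos: [0.6234, 0.1061, 0.0497]
tool_rot: [0.045, -0.705, 0.045, 0.706]
contact_force: [-5.3, 2.1, 10.5]
gripper_width: 0.169
```

Request:
carry_out(moves=[0,0.18,0,-0.09,0,0,0.18,0,-0.09,0])

```text
time: 23.15
tool_pos: [0.6244, 0.1059, 0.0479]
tool_rot: [0.045, -0.706, 0.045, 0.706]
contact_force: [-3.1, 2.0, 6.7]
gripper_width: 0.171
```

It clicked: force square to the slope fell from about 11.8 N to 7.4 N. I'll press slightly further, as before, then ease off.

Request:
carry_out(moves=[0,0.18,0,-0.09,0,0,0.3,0,-0.15,0,0,0.3,0,-0.15,0])

```text
time: 23.4
tool_pos: [0.6262, 0.1057, 0.0446]
tool_rot: [-0.045, 0.706, -0.045, -0.705]
contact_force: [-3.0, 2.6, 8.1]
gripper_width: 0.171
```

Request:
carry_out(moves=[0,-0.4,0,0.2,0,0,-0.8,0,0.4,0,0,-0.92,0,0.47,0,0,-0.92,0,0.47,0])

```text
time: 23.73
tool_pos: [0.6218, 0.1062, 0.0533]
tool_rot: [-0.045, 0.706, -0.045, -0.705]
contact_force: [1.3, 2.1, 2.0]
gripper_width: 0.169
```

Request:
carry_out(moves=[0.4,-0.1,0,0.05,0,0.4,-0.1,0,0.05,0,0.4,-0.1,0,0.05,0,0.4,-0.1,0,0.05,0,0.4,-3,0,0,0,0.4,-7,0,0,0,0.4,-11,0,0,0,0.4,-15,0,2,0,0.4,-16,3,6,0,0.4,-16,5,9,0,0.4,-16,5,9,0,0.4,-16,5,9,0])

```text
time: 24.73
tool_pos: [0.5238, 0.0673, 0.2127]
tool_rot: [-0.046, 0.706, -0.046, -0.706]
contact_force: [0.4, 0.7, -0.3]
gripper_width: 0.398
```

Request:
carry_out(moves=[0.4,0,0,0,0,0.4,0,0,0,0])

```text
time: 24.9
tool_pos: [0.5262, 0.0682, 0.2126]
tool_rot: [0.045, -0.706, 0.045, 0.706]
contact_force: [-0.5, -0.1, 0.1]
gripper_width: 0.402
```

Run:
```python
from h import *
s=st(); ci,im=snap('wrist','w22'); ci2,im2=snap('scene','s22')
cv2.imwrite('pics/s22z.png',cv2.resize(im2[150:240,220:340,::-1],None,fx=6,fy=6,interpolation=cv2.INTER_CUBIC))
p=proj('wrist',slope(np.array([[60.5,-76,0],[35,-76,0],[60.5,0,0],[35,0,0],[60.5,76,0],[35,76,0]])/1000),ci).round(1);print(p.tolist())
cv2.imwrite('pics/w22z.png',cv2.resize(im[0:170,100:367,::-1],None,fx=3,fy=3,interpolation=cv2.INTER_CUBIC))
```

```text
t 24.9 p [0.5262 0.0682 0.2126] F [-0.5 -0.1  0.1] w 0.402 j [-0.01 -0.18  1.82  0.    1.51  1.69]
[[427.9, 13.9], [417.9, 51.7], [321.6, 14.5], [319.1, 52.2], [215.6, 14.9], [220.6, 52.5]]
```

View pics/w22z.png

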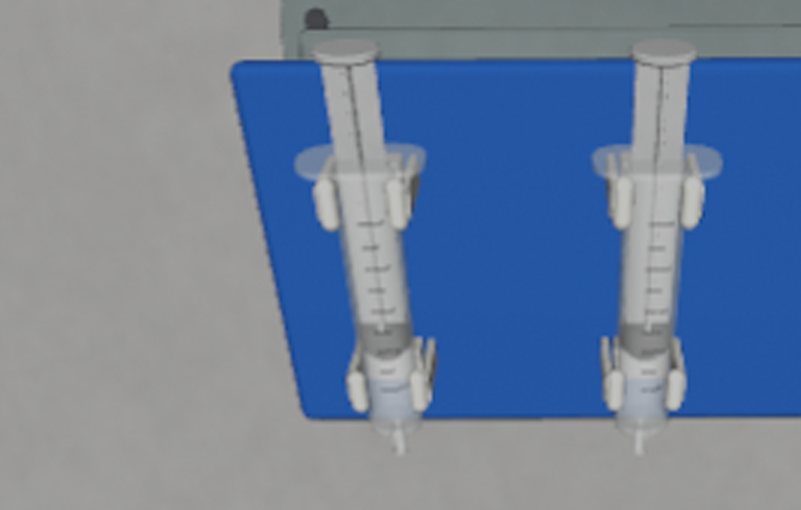

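View pics/s22z.png

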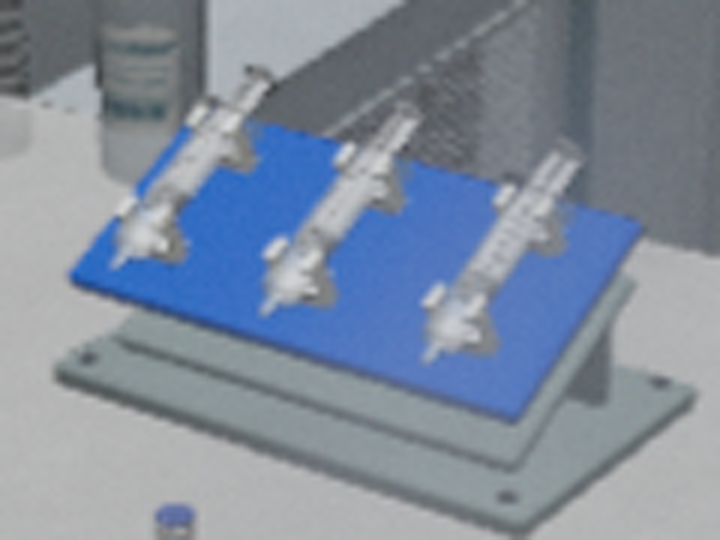

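View pics/s22.png

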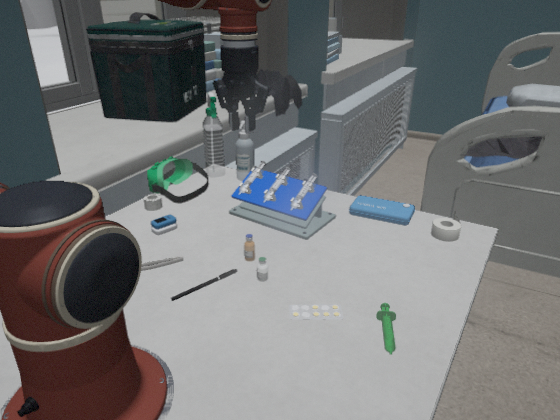

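All three syringes match in both views: stoppers at row ~340 in the zoom, flanges at row ~160, barrels down between the fingers. The vials, oximeter and green look-alike are where they were, and the arm is clear. Handing in.

Run:
```python
from h import *
print(workorder.job_done())
```

```text
the job is handed in; nothing more can be done
None
```

Both loose syringes are snapped into the two free places of the clip rail, flange end up the slope, and the job was handed in at about 25 s.

**How it was done:** The tool could only point straight down. I rested each syringe on the upper clip, released it so it dropped onto both clips, gripped it again at the slope angle and pressed square to the slope. On each press the force fell from about 11.8 N to 7.4 N at the click. I pressed 3–4 mm further, eased the rail back up, and let go.

**Last checks:** In the wrist and scene pictures both syringes match the loaded middle one in height, and to about 1 mm along the slope. The wrist force was about zero and the arm was clear. The vials, oximeter and green look-alike looked unmoved in the pictures.

**What failed or disagreed:**
- **First grasp:** It closed above the syringe without touching it. A light touch on the table showed the real fingertips about 38 mm further back than `tcp_to_tips` says. I used the measured value from then on.
- **Rail position:** Estimates from the different views differed by a few millimetres. I corrected the syringes along the slope by comparing them with the middle one.
- **Right syringe:** It sits slightly rolled about its own axis.

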